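Take the static off loose parts in a bench neutraliser

TASK

Set all the loose power adapters and the round tip tin that are on the desk (their number varies) flat inside the rim of the drawn-out sled of the static neutraliser, push the sled fully home under the hood, and with the parts in there gently press the long white bar on top of the hood well down, at its middle, so that both ends go down evenly. Then draw the sled fully out again with the parts on it and set them flat inside the black static-safe tray; leave the other things on the desk undisturbed.

Things in the scene. Friction and masses are not known exactly. Their poses are not given: they have to be found in the camera images.
- adapter_a_centre (a point): One black plug-in power adapter lying on its broad side, a plain block 36 x 62 x 32 mm, 0.21 kg. The point is its centre, 16 mm above its underside; x runs across its 36 mm width (grip it there), y along its 62 mm length, z up. May be absent.
- adapter_b_centre (a point): Another black plug-in power adapter lying on its broad side, a plain block 36 x 62 x 32 mm, 0.21 kg. The point is its centre, 16 mm above its underside; x runs across its 36 mm width (grip it there), y along its 62 mm length, z up. May be absent.
- tip_tin_centre (a point): Round white closed tin, 64 mm in diameter, 25 mm high, 0.05 kg, standing flat; its lid does not come off. The point is its centre, 12.5 mm above its underside; z up. Grip it across its diameter. May be absent.
- sled_floor (a point): Middle of the floor of the neutraliser's sled, 15 mm above the desk; moves with the sled. x: level, along its travel into the hood; y: level, across; z up. Floor 90 (x) by 246 mm (y) inside a rim 6 mm high, 3 mm thick. Three parts fit side by side along y about 80 mm apart, an adapter with its length along x. With the sled out the hood's front edge is 61 mm ahead (+x) of this point.
- hood_mid (a point): Centre of the top of the neutraliser's grey hood, 88 mm above the desk; axes as sled_floor. Hood 104 mm (x) by 280 mm (y), underside 66 mm above the desk, open at front and back. Its dark base plate, 228 x 280 mm, reaches 176 mm from this point towards -x. Fixed to the desk at a varying place and turn.
- sled_handle (a point): Grip point on the black upright fin that moves the sled: fin 12 mm thick (y), 22 mm long (x), top 61 mm above the desk. The point is 45 mm above the desk and 88 mm in front (-x) of the sled's middle; axes as sled_floor. Pinch it across y from above. With the sled home the fin stands 28 mm in front of the hood.
- sled (a joint): Travel of the sled in m: 0 fully drawn out (as at the start), 0.11 fully home under the hood, where it meets a stop. It slides with about 1.5 N of friction and stays where it is left.
- press_bar (a joint): Press of the long bar in rad: 0 up, 0.18 fully down (its stop); it is carried on a 50 mm arm hinged at the back of the hood, so full travel lowers it by 9 mm. A spring returns it. About 4 N at 0.11 rad, 6 N at the stop.
- bar_roll (a joint): Rocking of the bar about its middle in rad: 0 level, positive when its +y end is higher; range -0.2 to 0.2. A push off the middle rocks it (about 3 N m per rad, so 5 N at 30 mm from the middle rocks it 0.05) and it springs level again.
- bar_mid (a point): Middle of the upper face of the long white bar on top of the hood, 112 mm above the desk when up. Bar 18 mm (x) by 200 mm (y) by 11 mm; x, y and z as for sled_floor while it is up. A small grey mark lies on it here.
- esd_tray_in (a point): Centre of the inner floor of the black open static-safe tray, fixed to the desk at a varying place and turn: 162 x 162 mm inside, floor 4 mm above the desk, walls 4 mm thick, their top 12 mm above the desk; x and y along its walls, z up. A grid 80 mm apart leaves room for the fingers. The fixed open power module between tray and neutraliser has posts 186 mm high, one close to the +x, +y corner of the tray.
- note_block: Bystander: pad of sticky notes, to be left alone (origin at the centre of its underside).
- felt_marker: Bystander: felt marker, to be left alone (origin at the centre of its underside).
- flux_bottle: Bystander: flux bottle, to be left alone (origin at the centre of its underside).

How it is judged:
By the outcome, as a careful person would: the job done as asked, in the order asked, and still so for the second after the job is handed in, with the robot touching nothing.
Of adapter_a, adapter_b, tip_tin only 2 to 3 are there at a start; the rules pass over those that are not, and their reading is None.
At some moment in a run one of adapter_a, adapter_b, tip_tin may be knocked a few centimetres aside while the robot is not near it.
It also fails if it takes over 210 s, if anything falls off the work surface, if the arm or the gripper's body presses on something with over 40 N, if the wrist force passes 120 N, or if a joint passes its speed limit or range.

ROBOT

A 6-joint arm with a two-finger parallel gripper is mounted at the origin on a cart in front of the work surface, level with it; the furniture and walls round the work are solid. World frame = base frame: x ahead of the robot, y to its left, z up, the work surface at z = 0. Lengths are in m, angles in rad, forces in N, time in s.
With the tool pointing down it reaches from about 0.3 to 0.775 m from the base axis. Payload 14.6 kg.
Tool frame: the origin (TCP) lies at the very end of the fingers, on their centre line; the grasp point (between the pads) lies 19 mm behind it; z points along the fingers, y is the line along which they close (so a half turn about z gives the same grasp; the last joint's range is limited). The gripper opens to 94 mm and grips with 3 to 60 N. Pads are 16 mm wide; open, the fingers measure 119 mm over their backs; the gripper's body (75 mm by 177 mm) begins 78 mm behind the grasp point.
Start: joints at [1.266, 0.3, 1.521, -0, 1.321, -0.067], TCP at [0.13, 0.535, 0.205] pointing down, gripper open.
Joint ranges: [-3.03, 3.03], [-0.79, 2.21], [0.23, 2.52], [-1.04, 4.18], [0, 3.07], [-2.55, 2.55]. Speed limits (rad/s): [2.22, 2.22, 2.57, 3.14, 3.14, 3.14].

INTERFACE

Orientations are given as [roll, pitch, yaw] about the fixed x, y, z axes, in that order (R = Rz(yaw) Ry(pitch) Rx(roll)).
In Python, from cell import env, optics, order gives the robot as it stands. The module is installed in compiled form; this text tells all that it offers.
- The arm moves only by the shell command python3 -m creep 'ROWS' [FORCE]. ROWS is a JSON object of lists of equal length, an entry for each row: "linear": the shift along the tool's x, y, z in mm, a list of three; "angular": the turn, a rotation vector about the tool's x, y, z in rad, a list of three; "hand": the finger opening in mm, from 0 to 94. A call has exactly 5 rows; each row is the pose to reach, as a shift and turn from the pose commanded when the call began, along the tool's axes at that moment; what a row does not reach only later rows make up. A row lasts 1/12 s, in which the tool goes at most 41.7 mm and 7.16 degrees, less where a joint would pass 70% of its speed; a pose out of reach is approached as far as the arm can. A call with a gripper value outside its range is refused whole. The fingers move at their own pace and stop on an object; FORCE is the grip in N (left out, the last holds). Time passes only in rows, so rows that repeat a pose let the fingers close, or fill a call up. It gives the time, the measured TCP pose, the force, the opening and the grip force at its end, in the units of the state.
- env.read_state(): the state, without advancing time (a new reading comes with each control period).
- optics.camera(name): name is "side" or "top"; returns the picture (400x640x3 uint8, red, green, blue); there is no depth.
- optics.camera_info(name): a dict with "fx", "fy", "cx", "cy" (pixels), "R" (3x3) and "t" (3): a world point X has camera coordinates R X + t. Camera axes: x right, y down, z forward; pixel columns grow to the right and rows downward; lengths in m; the calibration is good to about 2 mm. A picture is of the moment at which its call begins. camera_info takes no time and is no camera call.
- order.sign_off(): hands the job in; it is judged then, once.
The state is a dict: "time": time; "q": joint angles; "qd": joint speeds; "effort": joint torques, N m; "eef_pos": TCP position; "orientation": TCP orientation; "ft_force": force on the tool from outside, world axes, zero at the start; "wrist_torque": the same for the moment, N m; "finger_gap": opening from 0.0 (shut) to 1.0 (fully open); "grip_force": force on a finger pad.
Only numpy, scipy, OpenCV 4.12 (cv2) and the standard library are available. Lean on these libraries where they do the work, as an engineer would, in place of code of your own. Each camera call takes 0.05 s, during which the arm holds its last target. There are 200 camera calls.

## Working session

There is one attempt and no reset: what is moved stays moved. The work goes in short steps, Python scripts to look and compute and a shell command to move; the robot and the scene stay as the last step left them, time stands still between calls to the robot, and variables do not carry over. Pictures are saved under pics/ and viewed, at most 14 in all, crops included, and the job is handed in when it is done.

```bash
mkdir -p pics; python3 - <<'E'
from cell import env,optics
import cv2
for n in("top","side"):
    cv2.imwrite(f"pics/{n}0.png",optics.camera(n)[:,:,::-1]); i=optics.camera_info(n); print(n,i)
print(env.read_state())
E
```

```text
top {'fx': 461.79698258298276, 'fy': 461.79698258298276, 'cx': 312.5664276601165, 'cy': 195.13874659808997, 'R': array([[ 0.05398536, -0.9985372 , -0.0030081 ],
       [-0.97624949, -0.05214692, -0.21027987],
       [ 0.20981541,  0.01428869, -0.9776366 ]]), 't': array([0.00213025, 0.52871586, 1.253487  ])}
side {'fx': 484.5876319226932, 'fy': 484.5876319226932, 'cx': 313.4177769129951, 'cy': 206.78797724714815, 'R': array([[ 0.42418911, -0.90541051,  0.01718736],
       [-0.56284885, -0.27847062, -0.77823858],
       [ 0.70941156,  0.32044644, -0.62773347]]), 't': array([-0.20282992,  0.35075585,  1.28578579])}
{'time': 0.1, 'q': array([ 1.26639091e+00,  3.00400850e-01,  1.52152872e+00,  1.34640920e-05,
        1.32068744e+00, -6.66127639e-02]), 'qd': array([-6.70400864e-05,  1.45177092e-04, -1.32421393e-03, -7.95668491e-04,
        7.81035351e-04, -6.42798388e-04]), 'effort': array([ 2.06718294e-03, -5.32649946e+01, -3.53284550e+01,  7.10594212e-02,
        2.34706578e-02, -4.55282395e-05]), 'eef_pos': array([0.12949211, 0.53429564, 0.20494701]), 'orientation': array([-3.14057144e+00, -8.11971061e-05,  2.90379662e+00]), 'ft_force': array([-0.19032214, -0.45833729, -0.34225113]), 'wrist_torque': array([ 0.02548057, -0.02013369, -0.01169994]), 'grip_force': 0.0, 'finger_gap': 1.0009017094922648}
```

View pics/top0.png

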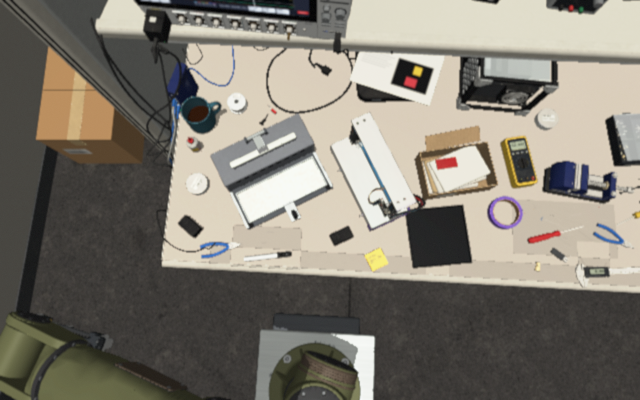

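View pics/side0.png

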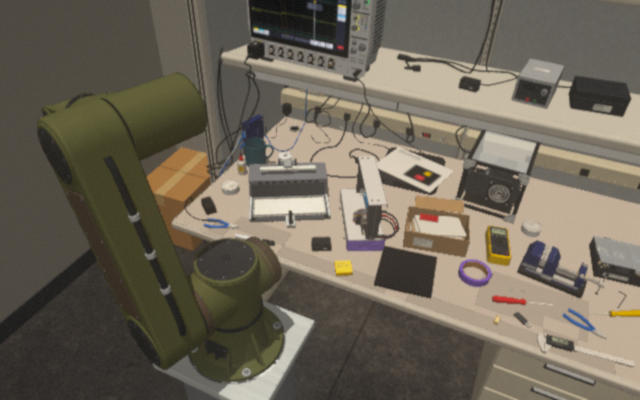

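The top view shows black adapters at about (190,226) and (342,235), and the white tin at (197,184). The sled's white floor is around (283,190) with its fin at (293,211), the bar around (265,148), and the black tray around (439,237). The module posts are at about (363,118) and (410,200).

```bash
cat > h.py <<'E'
import numpy as np,cv2
from cell import env,optics
from scipy.spatial.transform import Rotation as Ro
def ray(n,uv,z):
    i=optics.camera_info(n);R,t=i["R"],i["t"];c=-R.T@t
    uv=np.atleast_2d(uv).astype(float)
    d=np.c_[(uv[:,0]-i["cx"])/i["fx"],(uv[:,1]-i["cy"])/i["fy"],np.ones(len(uv))]@R
    return c+d*((z-c[2])/d[:,2])[:,None]
def proj(n,X):
    i=optics.camera_info(n);p=np.atleast_2d(X)@i["R"].T+i["t"]
    return np.c_[p[:,0]/p[:,2]*i["fx"]+i["cx"],p[:,1]/p[:,2]*i["fy"]+i["cy"]]
def blob(n,im,box,lo,hi,z):
    """largest blob of HSV range in box (u0,v0,u1,v1); rectified outline on plane z -> centre, sides, angle of long side"""
    u0,v0,u1,v1=box
    m=cv2.inRange(cv2.cvtColor(im,cv2.COLOR_RGB2HSV)[v0:v1,u0:u1],np.array(lo),np.array(hi))
    cs,_=cv2.findContours(m,cv2.RETR_EXTERNAL,cv2.CHAIN_APPROX_NONE)
    c=max(cs,key=cv2.contourArea)[:,0]+[u0,v0]
    P=ray(n,c,z)[:,:2]
    (cx,cy),(w,h),a=cv2.minAreaRect((P*1000).astype(np.float32))
    if w<h: w,h,a=h,w,a+90
    return np.round([cx,cy,w,h,(a+90)%180-90],1), c.mean(0).round(1)
def rel(pos,yaw=None):
    """tool-frame shift (mm) and z turn to reach TCP pos (m) pointing down, tool y axis at world angle yaw (mod pi)"""
    s=env.read_state();R=Ro.from_euler("xyz",s["orientation"]).as_matrix()
    d=R.T@(np.array(pos)-s["eef_pos"])*1000
    ya=np.arctan2(R[1,1],R[0,1])
    out=[d.round(1)]
    if yaw is not None:
        # tool points down: +turn about tool z lowers world angle
        out.append(round(float(-((yaw-ya+np.pi/2)%np.pi-np.pi/2)),3))
    out.append(("q6",s["q"][5].round(2),"yaw_y",ya.round(3)))
    return out
E
python3 - <<'E'
from h import *
t=optics.camera("top");s=optics.camera("side")
K=([0,0,0],[180,255,70]);W=([0,0,190],[180,60,255])
for nm,box,r,z in[("adA",(175,212,206,240),K,.032),("adB",(325,224,357,248),K,.032),("tin",(183,170,212,197),W,.025),("tray",(400,200,478,272),K,.012),("sled",(225,150,335,230),W,.015),("bar",(215,120,315,180),W,.112)]:
    print(nm,blob("top",t,box,*r,z))
a=cv2.resize(t[100:260,160:360],None,fx=4,fy=3.75,interpolation=3)[:, :800]
cv2.imwrite("pics/c1.png",cv2.resize(t[110:250,170:370],(800,560),interpolation=cv2.INTER_CUBIC)[:,:,::-1])
E
```

```text
adA (array([425.3, 374.4,  62.5,  33.4,  50.2]), array([190.3, 226. ]))
adB (array([421. , -55.8,  57.5,  31.7, -60.8]), array([340.8, 235.4]))
tin (array([553. , 370.6,  86.1,  78.2, -86.9]), array([197., 183.]))
tray (array([ 444. , -330.5,  180. ,  174. ,    8.6]), array([436.6, 234.8]))
sled (array([551.5, 112.3, 288.1, 237.9, -86.9]), array([297.6, 196.2]))
bar (array([707.1, 233.3, 202.8,  81.9, -63.6]), array([243.8, 129.5]))
```

View pics/c1.png

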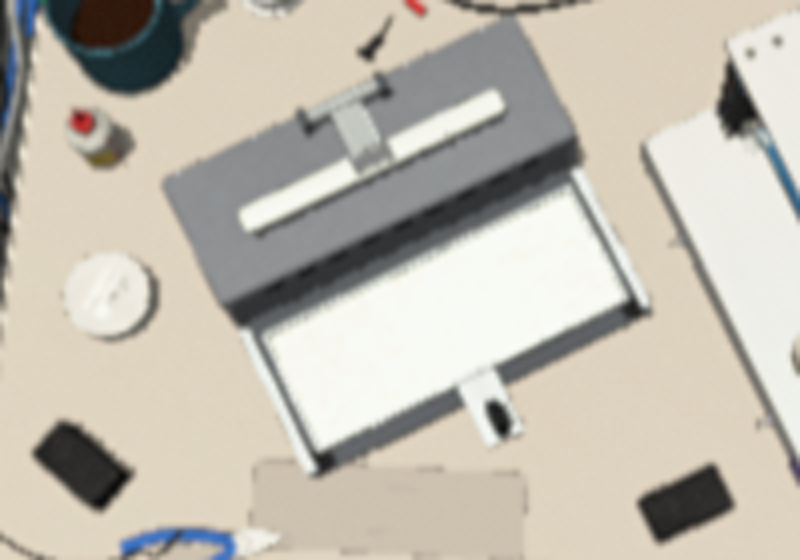

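The crop (scale 4, offset (170,110)) shows the hood's top corners at (163,183), (517,17), (578,138) and (228,300). The bar ends are near (244,222) and (502,98), the fin top near (498,415), and the tin's top centre at (108,295).

```bash
python3 - <<'E'
from h import *
c=lambda l:np.array(l,float)/4+[170,110]
H=ray("top",c([(163,183),(517,17),(578,138),(228,300)]),.088)[:,:2]*1000
print("hood",H.round(0).tolist(),H.mean(0),[np.linalg.norm(H[i]-H[i-1]).round() for i in range(4)])
ey=(H[0]-H[1]+H[3]-H[2]);a=np.arctan2(ey[1],ey[0]);print("y axis deg",np.degrees(a)); yh=np.array([np.cos(a),np.sin(a)]);xh=np.array([yh[1],-yh[0]])
B=ray("top",c([(244,222),(502,98)]),.112)[:,:2]*1000;print("bar",B.mean(0),np.linalg.norm(B[0]-B[1]),np.degrees(np.arctan2(*(B[0]-B[1])[::-1])))
h=H.mean(0);print("xh",xh,"sled",h-113*xh,"handle",h-201*xh)
F=ray("top",c([(262,340),(315,452),(638,303),(575,185)]),.018)[:,:2]*1000;print("floorpts",((F-(h-113*xh))@np.c_[xh,yh]).round().tolist())
print("fin",ray("top",c([(498,415)]),.061)*1000)
t=optics.camera("top")
for nm,box,z in[("adA",(175,212,206,240),.032),("adB",(325,224,357,248),.032),("tray",(400,200,478,272),.012)]:
  for v in(55,90): print(nm,v,blob("top",t,box,[0,0,0],[180,255,v],z))
print("tin",blob("top",t,(183,170,212,197),[0,0,225],[180,30,255],.025),ray("top",[197,183.7],.025))
# tray corners
m=cv2.inRange(cv2.cvtColor(t,cv2.COLOR_RGB2HSV)[200:275,398:480],np.array([0,0,0]),np.array([180,255,75]))
cs,_=cv2.findContours(m,0,cv2.CHAIN_APPROX_NONE);k=max(cs,key=cv2.contourArea)
print("traypoly",(cv2.approxPolyDP(k,6,True)[:,0]+[398,200]).tolist())
cv2.imwrite("pics/c2.png",cv2.resize(t[150:280,320:500],(720,520),interpolation=2)[:,:,::-1])
E
```

```text
hood [[619.0, 323.0], [756.0, 81.0], [668.0, 32.0], [537.0, 269.0]] [645.12769205 176.39282228] [np.float64(98.0), np.float64(278.0), np.float64(101.0), np.float64(270.0)]
y axis deg 119.25752155848062
bar [636.719771   172.47901985] 198.24058506463365 119.96887022856217
xh [0.87243186 0.48873578] sled [546.5428924 121.1656797] handle [469.76888913  78.1569315 ]
floorpts [[47.0, 128.0], [-46.0, 128.0], [-50.0, -130.0], [51.0, -129.0]]
fin [[470.8586208   78.09497914  61.        ]]
adA 55 (array([425. , 374.2,  60.7,  31. ,  53.1]), array([190.4, 226.1]))
adA 90 (array([425.3, 374.6,  63.4,  35. ,  52.5]), array([190.2, 225.9]))
adB 55 (array([420.2, -56.1,  55.1,  29.8, -61.9]), array([341. , 235.6]))
adB 90 (array([420.4, -56. ,  58. ,  32.4, -62.5]), array([341. , 235.5]))
tray 55 (array([ 445.5, -333.6,  178. ,  166.4,    8.6]), array([437.4, 235.3]))
tray 90 (array([ 449.2, -325.4,  192.9,  183.6,    8.6]), array([435.1, 232.4]))
tin (array([554.2, 373.7,  59.2,  57.2, -86.9]), array([195.5, 182.6])) [[0.55067266 0.37013589 0.025     ]]
traypoly [[403, 213], [414, 267], [470, 261], [462, 206], [421, 209], [422, 200]]
```

View pics/c2.png

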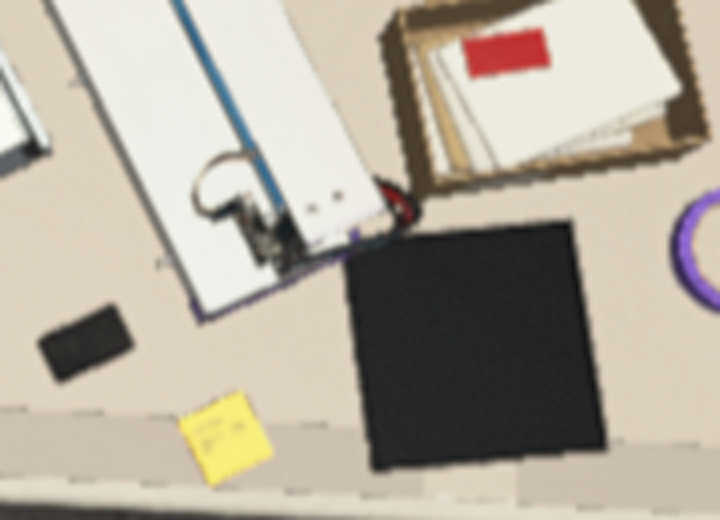

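The tray corners in this crop (scale 4, offset (320,150)) are (347,258), (570,222), (606,449) and (374,468). The module's tall panel has its near-right top corner at (395,210).

```bash
python3 - <<'E'
from h import *
c=lambda l:np.array(l,float)/4+[320,150]
T=ray("top",c([(347,258),(570,222),(606,449),(374,468)]),.012)[:,:2]*1000
print("tray",T.round().tolist(),T.mean(0),[np.linalg.norm(T[i]-T[i-1]).round() for i in range(4)],[np.degrees(np.arctan2(*(T[i]-T[i-1])[::-1])).round(1) for i in range(4)])
print("panel top",(ray("top",c([(180,0),(290,240),(395,210),(275,0)]),.186)*1000).round().tolist())
print("module base",(ray("top",c([(200,320),(60,20)]),.03)*1000).round().tolist())
xh=np.array([.870,.493]);yh=np.array([-.493,.870]);h=np.array([645,176.4]);s=h-113*xh
for k in(80,0,-80):print("slot",k,s+k*yh)
print("toA high",rel([.425,.374,.15],np.radians(142.5)),"low",rel([.425,.374,.008]))
E
```

```text
tray [[494.0, -245.0], [530.0, -407.0], [367.0, -430.0], [344.0, -266.0]] [ 433.80383458 -337.26945367] [np.float64(152.0), np.float64(166.0), np.float64(165.0), np.float64(166.0)] [np.float64(7.9), np.float64(-77.7), np.float64(-171.9), np.float64(97.7)]
panel top [[627.0, -101.0, 186.0], [472.0, -175.0, 186.0], [495.0, -242.0, 186.0], [631.0, -163.0, 186.0]]
module base [[441.0, -138.0, 30.0], [658.0, -29.0, 30.0]]
slot 80 [507.25  190.291]
slot 0 [546.69  120.691]
slot -80 [586.13   51.091]
toA high [array([-325. ,  -86.3,   55.2]), -1.154, ('q6', np.float64(-0.07), 'yaw_y', np.float64(1.333))] low [array([-325. ,  -86.2,  197.2]), ('q6', np.float64(-0.07), 'yaw_y', np.float64(1.333))]
```

```bash
M="python3 -m creep"
$M '{"linear":[[-33,-9,5],[-65,-17,11],[-98,-26,17],[-130,-34,22],[-163,-43,27]],"angular":[[0,0,0],[0,0,0],[0,0,0],[0,0,0],[0,0,0]],"hand":[94,94,94,70,60]}' 20
$M '{"linear":[[-33,-9,5],[-65,-17,11],[-98,-26,17],[-130,-34,22],[-162,-43,28]],"angular":[[0,0,0],[0,0,0],[0,0,0],[0,0,0],[0,0,0]],"hand":[60,60,60,60,60]}'
$M '{"linear":[[0,0,0],[0,0,0],[0,0,0],[0,0,0],[0,0,0]],"angular":[[0,0,-0.12],[0,0,-0.23],[0,0,-0.35],[0,0,-0.46],[0,0,-0.577]],"hand":[60,60,60,60,60]}'
$M '{"linear":[[0,0,0],[0,0,0],[0,0,0],[0,0,0],[0,0,0]],"angular":[[0,0,-0.12],[0,0,-0.23],[0,0,-0.35],[0,0,-0.46],[0,0,-0.577]],"hand":[60,60,60,60,60]}'
python3 - <<'E'
from h import *
print(rel([.425,.374,.008],np.radians(142.5)),env.read_state()["eef_pos"])
s=optics.camera("side");cv2.imwrite("pics/s1.png",s[:,:,::-1][100:350,100:420].repeat(2,0).repeat(2,1))
E
```

```text
time: 0.67
eef_pos: [0.2789, 0.4534, 0.1782]
orientation: [-3.142, -0.0, 2.904]
ft_force: [0.3, 0.2, -0.6]
finger_gap: 0.895
grip_force: 0.0
time: 1.08
eef_pos: [0.4265, 0.3734, 0.1503]
orientation: [3.141, 0.0, 2.904]
ft_force: [-0.1, -0.1, -0.4]
finger_gap: 0.64
grip_force: 0.0
time: 1.5
eef_pos: [0.4252, 0.3743, 0.1503]
orientation: [-3.141, -0.0, -2.797]
ft_force: [-0.2, -0.4, 0.2]
finger_gap: 0.642
grip_force: 0.0
time: 1.92
eef_pos: [0.4251, 0.3743, 0.1503]
orientation: [3.142, -0.0, -2.22]
ft_force: [-0.5, 0.2, 0.3]
finger_gap: 0.641
grip_force: 0.0
[array([ 3.000e-01, -1.000e-01,  1.423e+02]), 0.005, ('q6', np.float64(-1.84), 'yaw_y', np.float64(2.492))] [0.42511981 0.37432623 0.15033012]
```

View pics/s1.png

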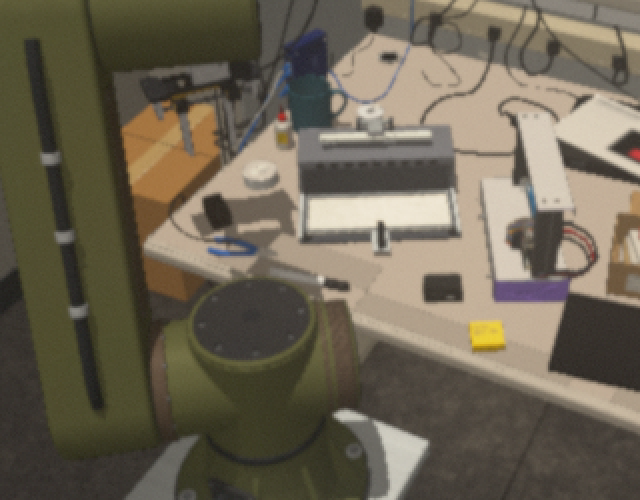

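The gripper hangs above adapter A (crop (215,212)), and adapter B, the tin and the sled are undisturbed. I'll descend and grip.

```bash
M="python3 -m creep"
Z='[[0,0,0],[0,0,0],[0,0,0],[0,0,0],[0,0,0]]'
python3 -m creep '{"linear":[[0,0,30],[0,0,60],[0,0,90],[0,0,115],[0,0,135]],"angular":[[0,0,0],[0,0,0],[0,0,0],[0,0,0],[0,0,0]],"hand":[60,60,60,60,60]}' 20 | tail -4
python3 -m creep '{"linear":[[0,0,4],[0,0,7],[0,0,7],[0,0,7],[0,0,7]],"angular":[[0,0,0],[0,0,0],[0,0,0],[0,0,0],[0,0,0]],"hand":[60,60,30,20,20]}' 20 | tail -4
python3 -m creep '{"linear":[[0,0,0],[0,0,0],[0,0,0],[0,0,0],[0,0,0]],"angular":[[0,0,0],[0,0,0],[0,0,0],[0,0,0],[0,0,0]],"hand":[20,20,20,20,20]}' 25
python3 -m creep '{"linear":[[0,0,-20],[0,0,-45],[0,0,-80],[0,0,-110],[0,0,-130]],"angular":[[0,0,0],[0,0,0],[0,0,0],[0,0,0],[0,0,0]],"hand":[20,20,20,20,20]}' 25
python3 - <<'E'
from h import *
print(rel([.507,.190,.13],np.radians(119.6)))
E
```

```text
orientation: [3.141, -0.002, -2.229]
ft_force: [-0.8, -0.4, 0.1]
finger_gap: 0.639
grip_force: 0.0
orientation: [-3.141, 0.002, -2.226]
ft_force: [-0.8, 1.4, 0.7]
finger_gap: 0.461
grip_force: 0.7
time: 3.22
eef_pos: [0.4255, 0.3748, 0.0095]
orientation: [-3.141, 0.002, -2.225]
ft_force: [-2.3, 0.1, 7.5]
finger_gap: 0.376
grip_force: 25.0
time: 3.63
eef_pos: [0.4256, 0.3747, 0.1418]
orientation: [-3.141, 0.003, -2.225]
ft_force: [0.3, 0.4, -1.7]
finger_gap: 0.382
grip_force: 25.0
[array([  97. , -177. ,   11.7]), 0.4, ('q6', np.float64(-1.83), 'yaw_y', np.float64(2.487))]
```

```bash
python3 -m creep '{"linear":[[10,-18,0],[22,-40,0],[35,-64,0],[48,-88,0],[60,-110,0]],"angular":[[0,0,0],[0,0,0.1],[0,0,0.2],[0,0,0.3],[0,0,0.4]],"hand":[20,20,20,20,20]}' 25 >/dev/null
python3 - <<'E'
from h import *
print(rel([.507,.190,.035],np.radians(119.6)))
E
```

```text
[array([  6.6, -74.7, 103.7]), -0.005, ('q6', np.float64(-1.65), 'yaw_y', np.float64(2.082))]
```

```bash
python3 -m creep '{"linear":[[2,-20,0],[4,-40,0],[6,-60,0],[7,-75,10],[7,-75,30]],"angular":[[0,0,0],[0,0,0],[0,0,0],[0,0,0],[0,0,0]],"hand":[20,20,20,20,20]}' 25 >/dev/null
python3 -m creep '{"linear":[[0,0,15],[0,0,30],[0,0,45],[0,0,60],[0,0,60]],"angular":[[0,0,0],[0,0,0],[0,0,0],[0,0,0],[0,0,0]],"hand":[20,20,20,20,20]}' 25 |head -2
python3 - <<'E'
from h import *
print(rel([.507,.190,.026],np.radians(119.6)))
for n in("side",):
    t=optics.camera(n);u,v=proj(n,[.53,.14,.03])[0].astype(int);cv2.imwrite("pics/k2.png",cv2.resize(t[v-50:v+40,u-75:u+75],(780,468),interpolation=2)[:,:,::-1])
E
```

```text
time: 4.88
eef_pos: [0.5054, 0.1906, 0.046]
[array([-1.2, -1.3, 20. ]), -0.001, ('q6', np.float64(-1.79), 'yaw_y', np.float64(2.087))]
```

View pics/k2.png

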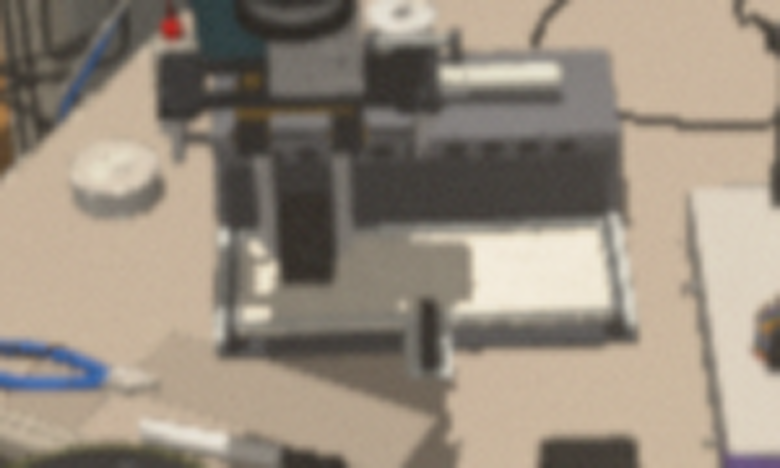

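The side view shows A hanging squarely over the left slot (around (307,240)), clear of the rim. I'll lower it and release.

```bash
python3 -m creep '{"linear":[[0,0,6],[-1,-1,12],[-1,-1,16],[-1,-1,19],[-1,-1,21]],"angular":[[0,0,0],[0,0,0],[0,0,0],[0,0,0],[0,0,0]],"hand":[20,20,20,20,20]}' 25 | head -4
python3 -m creep '{"linear":[[0,0,0],[0,0,0],[0,0,0],[0,0,0],[0,0,0]],"angular":[[0,0,0],[0,0,0],[0,0,0],[0,0,0],[0,0,0]],"hand":[50,50,50,50,50]}' 20
python3 -m creep '{"linear":[[0,0,-15],[0,0,-40],[0,0,-75],[0,0,-110],[0,0,-140]],"angular":[[0,0,0],[0,0,0],[0,0,0],[0,0,0],[0,0,0]],"hand":[50,50,80,80,80]}' 20 >/dev/null
python3 - <<'E'
from h import *
t=optics.camera("side")
# tin top face in side view
print(blob("side",t,(195,175,252,235),[0,0,200],[180,40,255],.025))
m=cv2.inRange(cv2.cvtColor(t,cv2.COLOR_RGB2HSV),np.array([0,0,175]),np.array([180,45,255]))[175:205,215:250];print(cv2.moments(m,True)['m00'])
for v in(170,185,200):print(v,blob("side",t,(215,175,250,203),[0,0,v],[180,45,255],.025))
print(rel([.551,.371,.16],np.radians(110)))
E
```

```text
time: 5.35
eef_pos: [0.5081, 0.1907, 0.0272]
orientation: [3.142, -0.0, -2.625]
ft_force: [0.8, -0.9, -2.9]
time: 5.77
eef_pos: [0.5083, 0.1908, 0.0277]
orientation: [-3.141, 0.0, -2.625]
ft_force: [-0.4, 0.4, 0.1]
finger_gap: 0.53
grip_force: 0.0
(array([546.7, 369.2,  50.2,  42.6,   1.2]), array([230.9, 185.3]))
144.0
170 (array([547. , 373.2,  60.5,  59.2, -10.9]), array([229.3, 184.8]))
185 (array([548.3, 374.4,  58.3,  56.3, -10.9]), array([229.1, 184.6]))
200 (array([550.1, 374.1,  57.3,  52.8,   1.5]), array([229.5, 184.5]))
[array([-124. ,  136.1,   16.5]), 0.167, ('q6', np.float64(-1.8), 'yaw_y', np.float64(2.087))]
```

```bash
python3 -m creep '{"linear":[[-20,20,0],[-40,40,0],[-60,62,0],[-80,84,0],[-100,106,0]],"angular":[[0,0,0],[0,0,0],[0,0,0],[0,0,0],[0,0,0]],"hand":[90,90,90,90,90]}' 15 >/dev/null
python3 - <<'E'
from h import *
print(rel([.549,.372,.005]))
E
```

```text
[array([-24.1,  30.3, 162.3]), ('q6', np.float64(-1.59), 'yaw_y', np.float64(2.087))]
```

```bash
python3 -m creep '{"linear":[[-12,15,0],[-24,30,20],[-24,30,50],[-24,30,80],[-24,30,110]],"angular":[[0,0,0],[0,0,0],[0,0,0],[0,0,0],[0,0,0]],"hand":[90,90,90,90,90]}' 15 >/dev/null
python3 -m creep '{"linear":[[0,0,15],[0,0,30],[0,0,42],[0,0,50],[0,0,50]],"angular":[[0,0,0],[0,0,0],[0,0,0],[0,0,0],[0,0,0]],"hand":[90,90,90,90,90]}' 15
python3 -m creep '{"linear":[[0,0,0],[0,0,0],[0,0,0],[0,0,0],[0,0,0]],"angular":[[0,0,0],[0,0,0],[0,0,0],[0,0,0],[0,0,0]],"hand":[50,50,50,50,50]}' 15
python3 -m creep '{"linear":[[0,0,0],[0,0,0],[0,0,0],[0,0,0],[0,0,0]],"angular":[[0,0,0],[0,0,0],[0,0,0],[0,0,0],[0,0,0]],"hand":[50,50,50,50,50]}' 15
python3 -m creep '{"linear":[[0,0,-10],[0,0,-30],[0,0,-60],[0,0,-90],[0,0,-120]],"angular":[[0,0,0],[0,0,0],[0,0,0],[0,0,0],[0,0,0]],"hand":[50,50,50,50,50]}' 15
python3 - <<'E'
from h import *
print(rel([.547,.1207,.125],np.radians(119.6)))
E
```

```text
time: 7.48
eef_pos: [0.5483, 0.3698, 0.0058]
orientation: [-3.142, -0.002, -2.625]
ft_force: [-0.2, 0.4, -0.3]
finger_gap: 0.956
grip_force: 0.0
time: 7.9
eef_pos: [0.5492, 0.3704, 0.0082]
orientation: [3.141, 0.001, -2.625]
ft_force: [-0.9, -0.1, 3.4]
finger_gap: 0.675
grip_force: 15.0
time: 8.32
eef_pos: [0.5491, 0.3704, 0.0081]
orientation: [3.142, 0.001, -2.625]
ft_force: [-1.1, -1.2, 6.2]
finger_gap: 0.672
grip_force: 15.0
time: 8.73
eef_pos: [0.5486, 0.37, 0.1292]
orientation: [-3.142, -0.0, -2.625]
ft_force: [0.0, -0.5, -0.2]
finger_gap: 0.675
grip_force: 15.0
[array([ 124.5, -216. ,    4.3]), -0.0, ('q6', np.float64(-1.55), 'yaw_y', np.float64(2.087))]
```

```bash
python3 -m creep '{"linear":[[10,-20,-20],[22,-40,-20],[36,-60,-20],[50,-82,-20],[63,-108,-20]],"angular":[[0,0,0],[0,0,0],[0,0,0],[0,0,0],[0,0,0]],"hand":[50,50,50,50,50]}' 15 >/dev/null
python3 -m creep '{"linear":[[12,-20,0],[24,-40,0],[36,-62,0],[48,-84,0],[61,-108,0]],"angular":[[0,0,0],[0,0,0],[0,0,0],[0,0,0],[0,0,0]],"hand":[50,50,50,50,50]}' 15 >/dev/null
python3 -m creep '{"linear":[[0,0,15],[0,0,35],[0,0,55],[0,0,75],[0,0,95]],"angular":[[0,0,0],[0,0,0],[0,0,0],[0,0,0],[0,0,0]],"hand":[50,50,50,50,50]}' 15 >/dev/null
python3 - <<'E'
from h import *
print(rel([.547,.1207,.0235],np.radians(119.6)))
E
```

```text
[array([ 0.8,  0. , 28.6]), -0.001, ('q6', np.float64(-1.93), 'yaw_y', np.float64(2.087))]
```

```bash
python3 -m creep '{"linear":[[0,0,8],[0,0,16],[1,0,22],[1,0,26],[1,0,28]],"angular":[[0,0,0],[0,0,0],[0,0,0],[0,0,0],[0,0,0]],"hand":[50,50,50,50,50]}' 15 |head -4
python3 -m creep '{"linear":[[0,0,0],[0,0,0],[0,0,0],[0,0,0],[0,0,0]],"angular":[[0,0,0],[0,0,0],[0,0,0],[0,0,0],[0,0,0]],"hand":[72,72,72,72,72]}' 20
python3 -m creep '{"linear":[[0,0,-15],[0,0,-40],[0,0,-75],[0,0,-110],[0,0,-140]],"angular":[[0,0,0],[0,0,0],[0,0,0],[0,0,0],[0,0,0]],"hand":[72,72,72,60,60]}' 20 >/dev/null
python3 - <<'E'
from h import *
t=optics.camera("side");u,v=proj("side",[.42,-.056,.03])[0].astype(int)
for x in(60,90):print(blob("side",t,(u-18,v-16,u+18,v+16),[0,0,0],[180,255,x],.016))
t=optics.camera("top");
for x in(60,90):print(blob("top",t,(325,220,357,250),[0,0,0],[180,255,x],.032))
print(rel([.420,-.056,.16],np.radians(27.5)))
E
```

```text
time: 10.4
eef_pos: [0.5469, 0.1207, 0.0246]
orientation: [-3.141, 0.0, -2.625]
ft_force: [-0.4, 0.1, 0.5]
time: 10.82
eef_pos: [0.547, 0.1207, 0.0248]
orientation: [-3.141, 0.0, -2.625]
ft_force: [-1.3, -0.4, -0.5]
finger_gap: 0.765
grip_force: 0.0
(array([405.3, -58.6,  53.9,  23. , -63.9]), array([319.7, 246.3]))
(array([416.1, -53.7,  60.9,  55.9, -63.8]), array([320.8, 244. ]))
(array([419.6, -55. ,  57.7,  29.8, -61.9]), array([340.7, 235.5]))
(array([419.8, -54.9,  60.6,  32.4, -62.5]), array([340.9, 235.5]))
[array([199.4, -90.4,   8.5]), -1.534, ('q6', np.float64(-1.94), 'yaw_y', np.float64(2.087))]
```

```bash
python3 -m creep '{"linear":[[18,-9,0],[38,-18,0],[59,-27,0],[80,-36,0],[100,-45,0]],"angular":[[0,0,0],[0,0,0],[0,0,0],[0,0,0],[0,0,0]],"hand":[60,60,60,60,60]}' 20 >/dev/null
python3 -m creep '{"linear":[[20,-9,0],[40,-18,0],[60,-27,0],[80,-36,0],[99,-45,0]],"angular":[[0,0,0.1],[0,0,0.21],[0,0,0.32],[0,0,0.43],[0,0,0.536]],"hand":[60,60,60,60,60]}' 20 >/dev/null
python3 -m creep '{"linear":[[0,0,0],[0,0,0],[0,0,0],[0,0,0],[0,0,0]],"angular":[[0,0,0.1],[0,0,0.21],[0,0,0.32],[0,0,0.43],[0,0,0.536]],"hand":[60,60,60,60,60]}' 20 >/dev/null
python3 -m creep '{"linear":[[0,0,0],[0,0,0],[0,0,0],[0,0,0],[0,0,0]],"angular":[[0,0,0.1],[0,0,0.21],[0,0,0.32],[0,0,0.43],[0,0,0.536]],"hand":[60,60,60,60,60]}' 20 >/dev/null
python3 - <<'E'
from h import *
print(rel([.420,-.055,.009],np.radians(27.5)))
t=optics.camera("side");u,v=proj("side",[.45,-.02,.03])[0].astype(int)
cv2.imwrite("pics/k3.png",cv2.resize(t[v-75:v+40,u-85:u+65],(780,598),interpolation=2)[:,:,::-1])
E
```

```text
[array([ -0.4,   2.3, 154.9]), -0.006, ('q6', np.float64(-0.69), 'yaw_y', np.float64(0.474))]
```

View pics/k3.png

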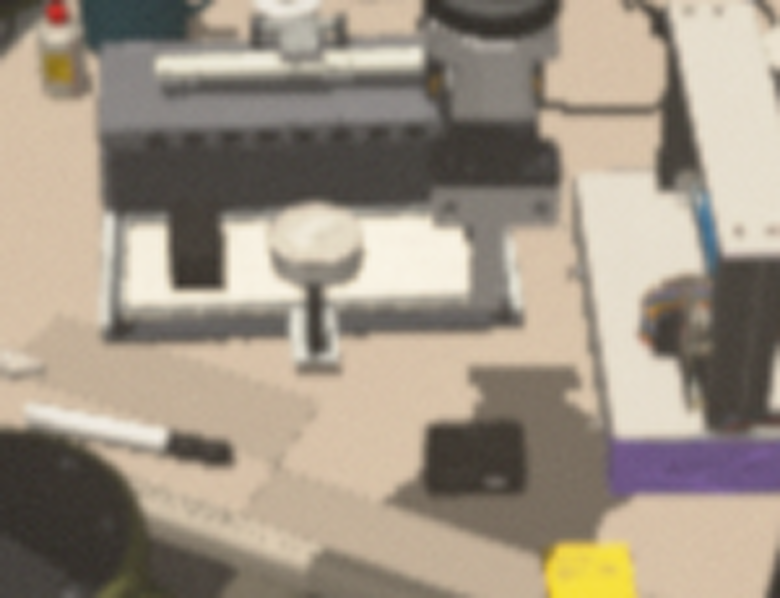

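Side crop: A and the tin stand on the sled (at (197,245) and (317,240)), and B lies free at (475,457) with clear space for the fingers.

```bash
python3 -m creep '{"linear":[[0,2,25],[0,2,55],[0,2,85],[0,2,110],[0,2,130]],"angular":[[0,0,0],[0,0,0],[0,0,0],[0,0,0],[0,0,0]],"hand":[60,60,60,60,60]}' 20 >/dev/null
python3 -m creep '{"linear":[[0,0,12],[0,0,20],[0,0,25],[0,0,25],[0,0,25]],"angular":[[0,0,0],[0,0,0],[0,0,0],[0,0,0],[0,0,0]],"hand":[60,60,60,60,30]}' 25 |head -4
python3 -m creep '{"linear":[[0,0,0],[0,0,0],[0,0,0],[0,0,0],[0,0,0]],"angular":[[0,0,0],[0,0,0],[0,0,0],[0,0,0],[0,0,0]],"hand":[20,20,20,20,20]}' 25
python3 -m creep '{"linear":[[0,0,-20],[0,0,-45],[0,0,-80],[0,0,-110],[0,0,-130]],"angular":[[0,0,0],[0,0,0],[0,0,0],[0,0,0],[0,0,0]],"hand":[20,20,20,20,20]}' 25
python3 - <<'E'
from h import *
print(rel([.5855,.052,.14],np.radians(119.6)))
E
```

```text
time: 13.88
eef_pos: [0.4202, -0.0549, 0.0098]
orientation: [3.141, 0.0, 2.051]
ft_force: [-0.0, -0.6, -0.3]
time: 14.3
eef_pos: [0.4204, -0.055, 0.01]
orientation: [3.141, 0.001, 2.05]
ft_force: [-0.7, 0.4, 7.1]
finger_gap: 0.381
grip_force: 25.0
time: 14.72
eef_pos: [0.4202, -0.055, 0.1422]
orientation: [3.14, 0.001, 2.05]
ft_force: [-0.2, 0.6, -2.0]
finger_gap: 0.381
grip_force: 25.0
[array([ 18.7, 196. ,   2.5]), 1.533, ('q6', np.float64(-0.7), 'yaw_y', np.float64(0.479))]
```

```bash
python3 -m creep '{"linear":[[2,18,0],[4,38,0],[6,58,0],[8,78,0],[10,98,0]],"angular":[[0,0,0],[0,0,0],[0,0,0],[0,0,0],[0,0,0]],"hand":[20,20,20,20,20]}' 25 >/dev/null
python3 -m creep '{"linear":[[2,20,0],[4,40,0],[6,60,0],[8,80,0],[9,98,0]],"angular":[[0,0,0.1],[0,0,0.2],[0,0,0.3],[0,0,0.4],[0,0,0.511]],"hand":[20,20,20,20,20]}' 25 >/dev/null
python3 -m creep '{"linear":[[0,0,0],[0,0,0],[0,0,0],[0,0,0],[0,0,0]],"angular":[[0,0,0.1],[0,0,0.21],[0,0,0.31],[0,0,0.41],[0,0,0.511]],"hand":[20,20,20,20,20]}' 25 >/dev/null
python3 -m creep '{"linear":[[0,0,0],[0,0,0],[0,0,0],[0,0,0],[0,0,0]],"angular":[[0,0,0.1],[0,0,0.21],[0,0,0.31],[0,0,0.41],[0,0,0.511]],"hand":[20,20,20,20,20]}' 25 >/dev/null
python3 -m creep '{"linear":[[0,0,15],[0,0,30],[0,0,48],[0,0,66],[0,0,85]],"angular":[[0,0,0],[0,0,0],[0,0,0],[0,0,0],[0,0,0]],"hand":[20,20,20,20,20]}' 25 |tail -1
python3 - <<'E'
from h import *
print(rel([.5855,.052,.0265],np.radians(119.6)))
E
```

```text
grip_force: 25.0
[array([ 0.4,  0.6, 27. ]), 0.0, ('q6', np.float64(1.08), 'yaw_y', np.float64(-1.054))]
```

```bash
python3 -m creep '{"linear":[[0,0,8],[0,1,16],[0,1,21],[0,1,25],[0,1,27]],"angular":[[0,0,0],[0,0,0],[0,0,0],[0,0,0],[0,0,0]],"hand":[20,20,20,20,20]}' 25 | head -4
python3 -m creep '{"linear":[[0,0,0],[0,0,0],[0,0,0],[0,0,0],[0,0,0]],"angular":[[0,0,0],[0,0,0],[0,0,0],[0,0,0],[0,0,0]],"hand":[50,50,50,50,50]}' 20 |tail -2
python3 -m creep '{"linear":[[0,0,-15],[0,0,-40],[0,0,-75],[0,0,-110],[0,0,-140]],"angular":[[0,0,0],[0,0,0],[0,0,0],[0,0,0],[0,0,0]],"hand":[50,50,50,50,50]}' 20 >/dev/null
python3 - <<'E'
from h import *
print("handle",rel([.4702,.078,.16],np.radians(119.6)))
E
```

```text
time: 17.22
eef_pos: [0.5858, 0.0514, 0.0275]
orientation: [3.141, -0.0, 0.517]
ft_force: [-0.6, 0.2, -0.8]
finger_gap: 0.533
grip_force: 0.0
handle [array([-87.3, -80.2,   9.9]), 0.0, ('q6', np.float64(1.08), 'yaw_y', np.float64(-1.054))]
```

```bash
python3 -m creep '{"linear":[[-17,-16,0],[-35,-32,0],[-52,-48,0],[-70,-64,0],[-87,-80,0]],"angular":[[0,0,0],[0,0,0],[0,0,0],[0,0,0],[0,0,0]],"hand":[40,40,40,40,40]}' 20 >/dev/null
python3 - <<'E'
from h import *
print("handle",rel([.4702,.078,.030],np.radians(119.6)))
t=optics.camera("side");u,v=proj("side",[.53,.10,.03])[0].astype(int)
cv2.imwrite("pics/k4.png",cv2.resize(t[v-60:v+50,u-70:u+70],(700,550),interpolation=2)[:,:,::-1])
print(u,v)
E
```

```text
handle [array([  0.8,   0.6, 137.6]), 0.0, ('q6', np.float64(1.14), 'yaw_y', np.float64(-1.054))]
293 207
```

View pics/k4.png

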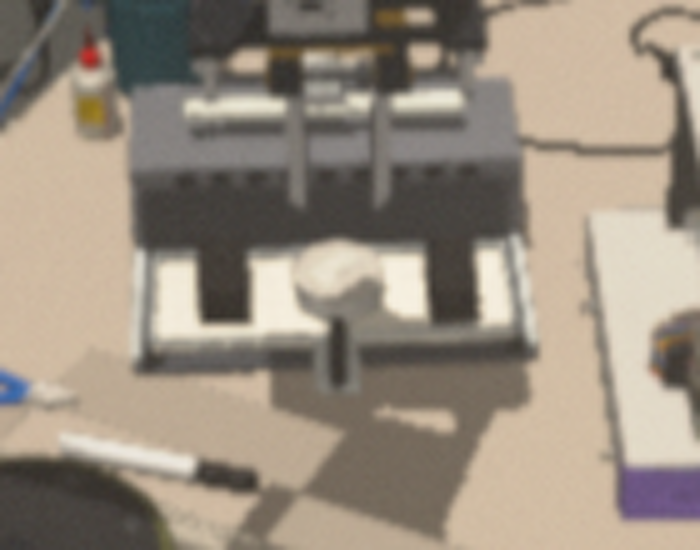

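All three parts sit flat inside the rim (A (224,285), tin (338,275), B (453,280)), with the fin at (338,350) below the open fingers. Next I'll grip the fin.

```bash
python3 -m creep '{"linear":[[1,1,25],[1,1,50],[1,1,75],[1,1,100],[1,1,118]],"angular":[[0,0,0],[0,0,0],[0,0,0],[0,0,0],[0,0,0]],"hand":[40,40,40,40,40]}' 20 |sed -n '2p;4p'
python3 -m creep '{"linear":[[0,0,8],[0,0,15],[0,0,19],[0,0,19],[0,0,19]],"angular":[[0,0,0],[0,0,0],[0,0,0],[0,0,0],[0,0,0]],"hand":[40,40,40,5,5]}' 20 |sed -n '2p;4p'
python3 -m creep '{"linear":[[0,0,0],[0,0,0],[0,0,0],[0,0,0],[0,0,0]],"angular":[[0,0,0],[0,0,0],[0,0,0],[0,0,0],[0,0,0]],"hand":[5,5,5,5,5]}' 20
python3 - <<'E'
from h import *
s=env.read_state();p=s["eef_pos"];print(p,rel(p+.11*np.array([.870,.493,0])))
E
```

```text
eef_pos: [0.4712, 0.0776, 0.0478]
ft_force: [0.1, 0.2, 0.4]
eef_pos: [0.4723, 0.0777, 0.0312]
ft_force: [-0.2, 0.5, 0.6]
time: 19.77
eef_pos: [0.4702, 0.0811, 0.0311]
orientation: [-3.135, 0.0, 0.517]
ft_force: [-15.7, 33.3, 12.9]
finger_gap: 0.127
grip_force: 20.0
[0.47020501 0.08108897 0.03111043] [array([ 1.1e+02,  1.0e-01, -0.0e+00]), ('q6', np.float64(1.14), 'yaw_y', np.float64(-1.054))]
```

```bash
python3 -m creep '{"linear":[[0,-1,0],[0,-2,0],[0,-3,0],[0,-4,0],[0,-4,0]],"angular":[[0,0,0],[0,0,0],[0,0,0],[0,0,0],[0,0,0]],"hand":[5,5,5,5,5]}' 20
python3 -m creep '{"linear":[[3,0,0],[7,0,0],[11,0,0],[15,0,0],[20,0,0]],"angular":[[0,0,0],[0,0,0],[0,0,0],[0,0,0],[0,0,0]],"hand":[5,5,5,5,5]}' 20
```

```text
time: 20.18
eef_pos: [0.4702, 0.0813, 0.0312]
orientation: [3.141, -0.001, 0.517]
ft_force: [-3.0, 1.3, 7.2]
finger_gap: 0.127
grip_force: 20.0
time: 20.6
eef_pos: [0.4875, 0.0913, 0.0311]
orientation: [-3.141, -0.001, 0.517]
ft_force: [-4.0, 3.5, 8.7]
finger_gap: 0.128
grip_force: 20.0
```

```bash
python3 -m creep '{"linear":[[6,0,0],[13,0,0],[21,0,0],[29,0,0],[37,0,0]],"angular":[[0,0,0],[0,0,0],[0,0,0],[0,0,0],[0,0,0]],"hand":[5,5,5,5,5]}' 20 |sed -n '2p;4p'
python3 -m creep '{"linear":[[8,0,0],[16,0,0],[24,0,0],[32,0,0],[38,0,0]],"angular":[[0,0,0],[0,0,0],[0,0,0],[0,0,0],[0,0,0]],"hand":[5,5,5,5,5]}' 20|sed -n '2p;4p'
python3 -m creep '{"linear":[[4,0,0],[8,0,0],[12,0,0],[14,0,0],[16,0,0]],"angular":[[0,0,0],[0,0,0],[0,0,0],[0,0,0],[0,0,0]],"hand":[5,5,5,5,5]}' 20|sed -n '2p;4p'
```

```text
eef_pos: [0.5198, 0.1098, 0.0312]
ft_force: [-4.2, 3.4, 8.5]
eef_pos: [0.5529, 0.1288, 0.0311]
ft_force: [-4.5, 4.7, 8.1]
eef_pos: [0.5658, 0.1362, 0.031]
ft_force: [-16.5, -3.6, 16.2]
```

The sled travelled 110 mm and met its stop, so it is home. I'll release the fin, rise, and go above the bar.

```bash
python3 -m creep '{"linear":[[-1,0,0],[-1.5,0,0],[-1.5,0,0],[-1.5,0,0],[-1.5,0,0]],"angular":[[0,0,0],[0,0,0],[0,0,0],[0,0,0],[0,0,0]],"hand":[5,5,12,30,30]}' 20|sed -n '2p;4,5p'
python3 -m creep '{"linear":[[0,0,0],[0,0,-15],[0,0,-40],[0,0,-75],[0,0,-110]],"angular":[[0,0,0],[0,0,0],[0,0,0],[0,0,0],[0,0,0]],"hand":[30,30,30,30,30]}' 20|sed -n '2p;4,5p'
python3 - <<'E'
from h import *
print("bar",rel([.6348,.1758,.14],np.radians(119.9)))
t=optics.camera("top");
cv2.imwrite("pics/k5.png",cv2.resize(t[110:220,210:350],(700,550),interpolation=2)[:,:,::-1])
E
```

```text
eef_pos: [0.5651, 0.135, 0.0306]
ft_force: [-0.2, 0.3, 0.2]
finger_gap: 0.234
eef_pos: [0.5645, 0.1349, 0.1412]
ft_force: [-0.0, -0.5, -0.1]
finger_gap: 0.322
bar [array([81.3, -0.9,  1. ]), -0.005, ('q6', np.float64(1.23), 'yaw_y', np.float64(-1.054))]
```

View pics/k5.png

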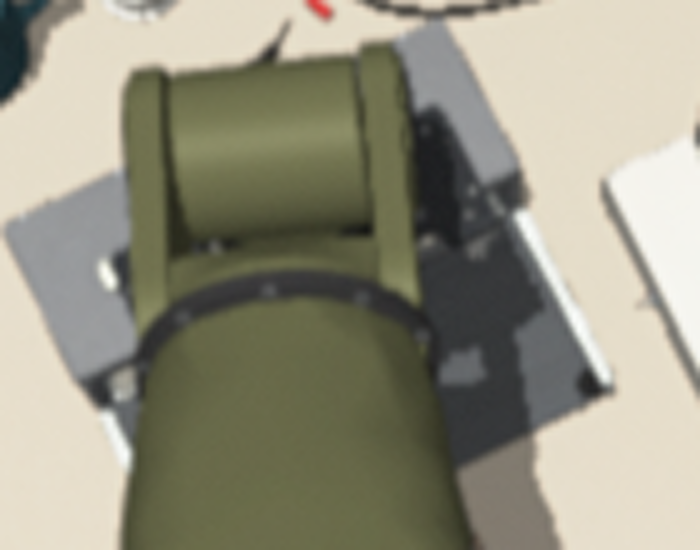

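The sled is home: the base plate is bare around (540,340) in front of the hood. Next I'll press the bar with closed fingers.

```bash
python3 -m creep '{"linear":[[16,0,-8],[33,0,-8],[50,-1,-8],[67,-1,-8],[81,-1,-8]],"angular":[[0,0,0],[0,0,0],[0,0,0],[0,0,0],[0,0,0]],"hand":[0,0,0,0,0]}' 10|sed -n '2p;4,5p'
python3 -m creep '{"linear":[[0,0,6],[0,0,12],[0,0,18],[0,0,23],[0,0,27]],"angular":[[0,0,0],[0,0,0],[0,0,0],[0,0,0],[0,0,0]],"hand":[0,0,0,0,0]}' 10|sed -n '2p;4,5p'
python3 - <<'E'
from h import *
s=env.read_state();print(s["ft_force"],s["wrist_torque"],rel([.6348,.1758,.112],np.radians(119.9)))
t=optics.camera("side");u,v=proj("side",[.635,.176,.112])[0].astype(int)
cv2.imwrite("pics/k6.png",cv2.resize(t[v-45:v+45,u-65:u+65],(780,540),interpolation=2)[:,:,::-1])
E
```

```text
eef_pos: [0.6358, 0.1764, 0.1481]
ft_force: [-0.4, -0.7, -0.3]
finger_gap: 0.015
eef_pos: [0.6344, 0.1757, 0.1207]
ft_force: [0.1, -0.2, -0.4]
finger_gap: 0.004
[ 0.06133171 -0.19152056 -0.42200374] [-0.0124064   0.13524641  0.00272297] [array([0.4, 0.1, 8.7]), -0.005, ('q6', np.float64(1.27), 'yaw_y', np.float64(-1.054))]
```

View pics/k6.png

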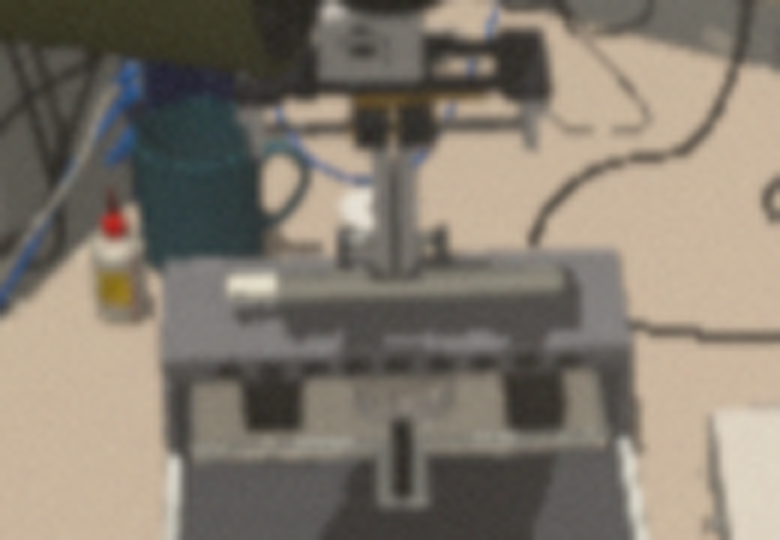

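The fingers (centre 394) stand above the bar's middle (bar ends 228 to 573, middle 400). Pressing in steps now.

```bash
python3 -m creep '{"linear":[[0,0,4],[0,0,7],[0,0,9],[0,0,10.5],[0,0,12]],"angular":[[0,0,0],[0,0,0],[0,0,0],[0,0,0],[0,0,0]],"hand":[0,0,0,0,0]}' 10|sed -n '2p;4p'
python3 -m creep '{"linear":[[0,0,1],[0,0,2],[0,0,3],[0,0,4],[0,0,4]],"angular":[[0,0,0],[0,0,0],[0,0,0],[0,0,0],[0,0,0]],"hand":[0,0,0,0,0]}' 10|sed -n '2p;4p'
python3 -c "
from h import *
print(env.read_state()['wrist_torque'])"
```

```text
eef_pos: [0.635, 0.176, 0.1096]
ft_force: [-2.3, -0.6, 3.0]
eef_pos: [0.6349, 0.176, 0.1055]
ft_force: [-2.9, -2.0, 5.8]
[-0.39935319  0.74989877 -0.00481917]
```

```bash
python3 -m creep '{"linear":[[0,0,0.5],[0,0,1],[0,0,1.5],[0,0,2],[0,0,2]],"angular":[[0,0,0],[0,0,0],[0,0,0],[0,0,0],[0,0,0]],"hand":[0,0,0,0,0]}' 10|sed -n '2p;4p'
python3 -m creep '{"linear":[[0,0,0],[0,0,0],[0,0,0],[0,0,0],[0,0,0]],"angular":[[0,0,0],[0,0,0],[0,0,0],[0,0,0],[0,0,0]],"hand":[0,0,0,0,0]}' 10|sed -n '2p;4p'
python3 - <<'E'
from h import *
print(env.read_state()["ft_force"])
t=optics.camera("side");u,v=proj("side",[.635,.176,.112])[0].astype(int)
cv2.imwrite("pics/k7.png",cv2.resize(t[v-45:v+45,u-65:u+65],(780,540),interpolation=2)[:,:,::-1])
E
```

```text
eef_pos: [0.6351, 0.176, 0.1041]
ft_force: [-4.3, -2.2, 8.3]
eef_pos: [0.635, 0.1761, 0.1041]
ft_force: [-4.5, -2.6, 9.3]
[-4.54634197 -2.64523349  9.31556548]
```

View pics/k7.png

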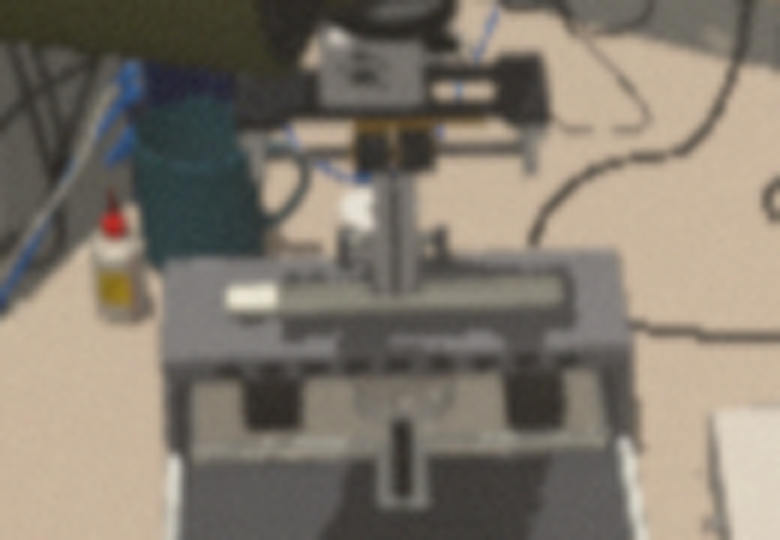

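The bar is down along its whole length (left end row 298, right end 292, matching its unpressed slope). I'll release it and go back to the fin.

```bash
python3 -m creep '{"linear":[[0,0,-5],[0,0,-12],[0,0,-22],[0,0,-36],[0,0,-50]],"angular":[[0,0,0],[0,0,0],[0,0,0],[0,0,0],[0,0,0]],"hand":[0,0,0,0,0]}' 10|sed -n '2p;4p'
python3 -m creep '{"linear":[[-16,0,0],[-32,0,0],[-48,0,0],[-64,0,0],[-80,0,0]],"angular":[[0,0,0],[0,0,0],[0,0,0],[0,0,0],[0,0,0]],"hand":[30,36,36,36,36]}' 20|sed -n '2p;4,5p'
python3 - <<'E'
from h import *
print(rel([.5658,.1362,.031],np.radians(119.9)))
t=optics.camera("side");u,v=proj("side",[.54,.12,.03])[0].astype(int)
print(blob("side",t,(u-20,v-20,u+20,v+20),[0,0,0],[180,255,60],.061), proj("side",[.5658,.1362,.061]))
E
```

```text
eef_pos: [0.6349, 0.1762, 0.1544]
ft_force: [-0.3, 0.2, 0.4]
eef_pos: [0.5648, 0.1363, 0.154]
ft_force: [0.7, 0.3, 0.2]
finger_gap: 0.323
[array([  0.7,   0.6, 123. ]), -0.005, ('q6', np.float64(1.23), 'yaw_y', np.float64(-1.054))]
(array([537.8, 123.9,  56.3,   3.5,  27.4]), array([288.6, 197.2])) [[289.05497162 191.58365628]]
```

```bash
python3 -m creep '{"linear":[[0,0,20],[0,0,45],[0,0,70],[0,0,90],[0,0,104]],"angular":[[0,0,0],[0,0,0],[0,0,0],[0,0,0],[0,0,0]],"hand":[36,36,36,36,36]}' 15|sed -n '2p;4,5p'
python3 -m creep '{"linear":[[0,0,8],[0,0,15],[0,0,19],[0,0,19],[0,0,19]],"angular":[[0,0,0],[0,0,0],[0,0,0],[0,0,0],[0,0,0]],"hand":[36,36,36,5,5]}' 15|sed -n '2p;4,5p'
python3 -m creep '{"linear":[[0,0,0],[0,0,0],[0,0,0],[0,0,0],[0,0,0]],"angular":[[0,0,0],[0,0,0],[0,0,0],[0,0,0],[0,0,0]],"hand":[5,5,5,5,5]}' 15|sed -n '2p;4,6p'
```

```text
eef_pos: [0.5651, 0.1367, 0.0479]
ft_force: [0.0, 0.5, -0.3]
finger_gap: 0.381
eef_pos: [0.5658, 0.1367, 0.0311]
ft_force: [0.5, -0.7, 1.2]
finger_gap: 0.278
eef_pos: [0.5659, 0.1363, 0.0311]
ft_force: [1.2, -5.1, 6.3]
finger_gap: 0.129
grip_force: 15.0
```

```bash
python3 -m creep '{"linear":[[-3,0,0],[-8,0,0],[-15,0,0],[-23,0,0],[-31,0,0]],"angular":[[0,0,0],[0,0,0],[0,0,0],[0,0,0],[0,0,0]],"hand":[5,5,5,5,5]}' 20 |sed -n '2p;4p'
python3 -m creep '{"linear":[[-8,0,0],[-16,0,0],[-24,0,0],[-32,0,0],[-40,0,0]],"angular":[[0,0,0],[0,0,0],[0,0,0],[0,0,0],[0,0,0]],"hand":[5,5,5,5,5]}' 20 |sed -n '2p;4p'
python3 -m creep '{"linear":[[-8,0,0],[-16,0,0],[-23,0,0],[-28,0,0],[-32,0,0]],"angular":[[0,0,0],[0,0,0],[0,0,0],[0,0,0],[0,0,0]],"hand":[5,5,5,5,5]}' 20|sed -n '2p;4p'
python3 -m creep '{"linear":[[-2,0,0],[-4,0,0],[-6,0,0],[-8,0,0],[-9,0,0]],"angular":[[0,0,0],[0,0,0],[0,0,0],[0,0,0],[0,0,0]],"hand":[5,5,5,5,5]}' 20|sed -n '2p;4p'
```

```text
eef_pos: [0.539, 0.1209, 0.0311]
ft_force: [4.7, -5.0, 5.4]
eef_pos: [0.5042, 0.1009, 0.0311]
ft_force: [6.0, -5.4, 4.0]
eef_pos: [0.4765, 0.085, 0.0311]
ft_force: [6.1, -7.3, 3.7]
eef_pos: [0.4704, 0.0815, 0.0312]
ft_force: [20.6, 4.4, -10.1]
```

```bash
python3 -m creep '{"linear":[[1,0,0],[1.5,0,0],[1.5,0,0],[1.5,0,0],[1.5,0,0]],"angular":[[0,0,0],[0,0,0],[0,0,0],[0,0,0],[0,0,0]],"hand":[5,5,12,30,30]}' 20|sed -n '2p;4,5p'
python3 -m creep '{"linear":[[0,0,0],[0,0,-15],[0,0,-40],[0,0,-75],[0,0,-110]],"angular":[[0,0,0],[0,0,0],[0,0,0],[0,0,0],[0,0,0]],"hand":[30,30,40,54,54]}' 20|sed -n '2p;4,5p'
python3 - <<'E'
from h import *
t=optics.camera("side");u,v=proj("side",[.53,.10,.03])[0].astype(int)
cv2.imwrite("pics/k8.png",cv2.resize(t[v-60:v+50,u-70:u+70],(700,550),interpolation=2)[:,:,::-1]);print(u,v)
for nm,p in(("B",[.5855,.052]),("A",[.508,.1907])):
  X=proj("side",[*p,.047])[0];a=X.astype(int)
  print(nm,X,blob("side",t,(a[0]-10,a[1]-12,a[0]+10,a[1]+16),[0,0,0],[180,255,80],.04))
print(rel([.5855,.052,.15],np.radians(119.9)))
E
```

```text
eef_pos: [0.4688, 0.0821, 0.0303]
ft_force: [0.5, 0.1, -0.1]
finger_gap: 0.23
eef_pos: [0.4684, 0.0821, 0.1411]
ft_force: [0.2, 0.2, 0.9]
finger_gap: 0.495
293 207
B [313.20516573 198.2203    ] (array([596.2,  58.5, 137.6,  68.9,  26.1]), array([312.6, 195.8]))
A [267.4375678  199.60975766] (array([521.3, 203.3, 132.9,  68.3,  28.5]), array([266.6, 196.4]))
[array([84.3, 82.9, -1.1]), -0.005, ('q6', np.float64(1.15), 'yaw_y', np.float64(-1.054))]
```

View pics/k8.png

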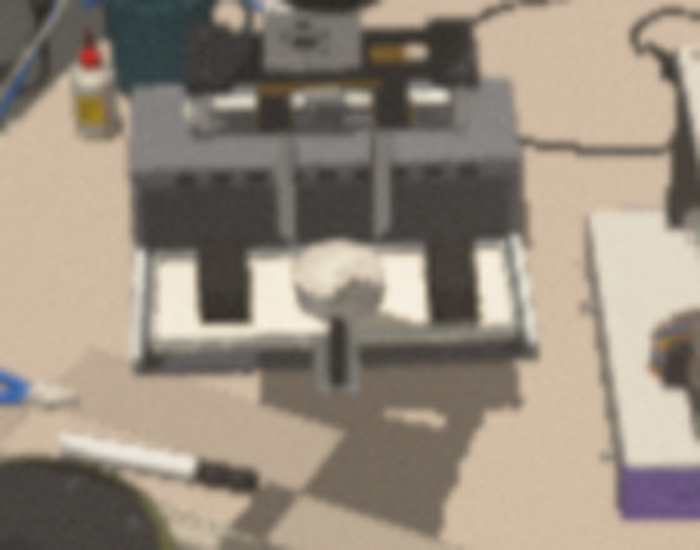

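The parts rode out in unchanged positions (A (224,285), tin (338,278), B (453,280)). Now I'll fetch B.

```bash
python3 -m creep '{"linear":[[17,17,0],[34,34,0],[51,50,0],[68,66,0],[84,83,0]],"angular":[[0,0,0],[0,0,0],[0,0,0],[0,0,0],[0,0,0]],"hand":[50,50,50,50,50]}' 20 >/dev/null
python3 -m creep '{"linear":[[0,0,25],[0,0,50],[0,0,72],[0,0,90],[0,0,105]],"angular":[[0,0,0],[0,0,0],[0,0,0],[0,0,0],[0,0,0]],"hand":[50,50,50,50,50]}' 20 |sed -n '2p;4,5p'
python3 -c "
from h import *
print(rel([.5855,.0515,.0265]))"
```

```text
eef_pos: [0.5824, 0.0515, 0.0332]
ft_force: [0.2, 0.4, -0.9]
finger_gap: 0.532
[array([2.7, 1.5, 6.7]), ('q6', np.float64(1.08), 'yaw_y', np.float64(-1.054))]
```

```bash
python3 -m creep '{"linear":[[1,1,2],[2,1,4],[2,1,6],[2,1,6],[2,1,6]],"angular":[[0,0,0],[0,0,0],[0,0,0],[0,0,0],[0,0,0]],"hand":[50,50,50,30,20]}' 25 >/dev/null
python3 -m creep '{"linear":[[0,0,0],[0,0,0],[0,0,0],[0,0,0],[0,0,0]],"angular":[[0,0,0],[0,0,0],[0,0,0],[0,0,0],[0,0,0]],"hand":[20,20,20,20,20]}' 25|sed -n '2p;4,6p'
python3 -m creep '{"linear":[[0,0,-10],[0,0,-30],[0,0,-65],[0,0,-100],[0,0,-130]],"angular":[[0,0,0],[0,0,0],[0,0,0],[0,0,0],[0,0,0]],"hand":[20,20,20,20,20]}' 25 |tail -2
python3 -m creep '{"linear":[[-20,0,-25],[-40,0,-50],[-60,0,-75],[-80,0,-100],[-100,0,-110]],"angular":[[0,0,0],[0,0,0],[0,0,0],[0,0,0],[0,0,0]],"hand":[20,20,20,20,20]}' 25
python3 -c "
from h import *
print(rel([.4027,-.3797,.26],np.radians(98)))"
```

```text
eef_pos: [0.5859, 0.0515, 0.0302]
ft_force: [-1.3, -0.6, 6.1]
finger_gap: 0.376
grip_force: 25.0
finger_gap: 0.378
grip_force: 25.0
time: 32.52
eef_pos: [0.4982, 0.0016, 0.2732]
orientation: [3.139, -0.003, 0.517]
ft_force: [-0.1, 0.2, -1.1]
finger_gap: 0.377
grip_force: 25.0
[array([-271.5,  284.3,   12.9]), 0.377, ('q6', np.float64(0.98), 'yaw_y', np.float64(-1.054))]
```

```bash
python3 -m creep '{"linear":[[-16,17,0],[-35,36,0],[-54,56,0],[-72,76,0],[-90,95,0]],"angular":[[0,0,0],[0,0,0],[0,0,0],[0,0,0],[0,0,0]],"hand":[20,20,20,20,20]}' 25 >/dev/null
python3 -m creep '{"linear":[[-18,19,0],[-36,38,0],[-54,57,0],[-72,76,0],[-90,95,0]],"angular":[[0,0,0],[0,0,0],[0,0,0],[0,0,0],[0,0,0]],"hand":[20,20,20,20,20]}' 25 >/dev/null
python3 -m creep '{"linear":[[-18,19,0],[-36,38,0],[-54,57,0],[-72,76,0],[-90,95,0]],"angular":[[0,0,0.07],[0,0,0.15],[0,0,0.22],[0,0,0.3],[0,0,0.377]],"hand":[20,20,20,20,20]}' 25 >/dev/null
python3 -m creep '{"linear":[[0,0,30],[0,0,65],[0,0,100],[0,0,135],[0,0,165]],"angular":[[0,0,0],[0,0,0],[0,0,0],[0,0,0],[0,0,0]],"hand":[20,20,20,20,20]}' 25
python3 - <<'E'
from h import *
print(rel([.4027,-.3797,.0195],np.radians(98)))
t=optics.camera("side");u,v=proj("side",[.44,-.33,.05])[0].astype(int)
cv2.imwrite("pics/k9.png",cv2.resize(t[v-55:v+55,u-70:u+70],(700,550),interpolation=2)[:,:,::-1]);print(u,v)
g=lambda a,b,z:[.437+a*.990-b*.139,-.3365+a*.139+b*.99,z]
print(((proj("side",[g(a,b,.012) for a,b in((.085,.085),(.085,-.085),(-.085,-.085),(-.085,.085))])-[u-70,v-55])*5).round())
E
```

```text
time: 34.18
eef_pos: [0.4041, -0.3786, 0.1026]
orientation: [-3.14, 0.001, 0.14]
ft_force: [0.8, -0.7, -2.4]
finger_gap: 0.381
grip_force: 25.0
[array([-1.4,  1. , 83.1]), -0.0, ('q6', np.float64(0.61), 'yaw_y', np.float64(-1.431))]
407 258
[[241. 208.]
 [507. 266.]
 [477. 464.]
 [188. 395.]]
```

View pics/k9.png

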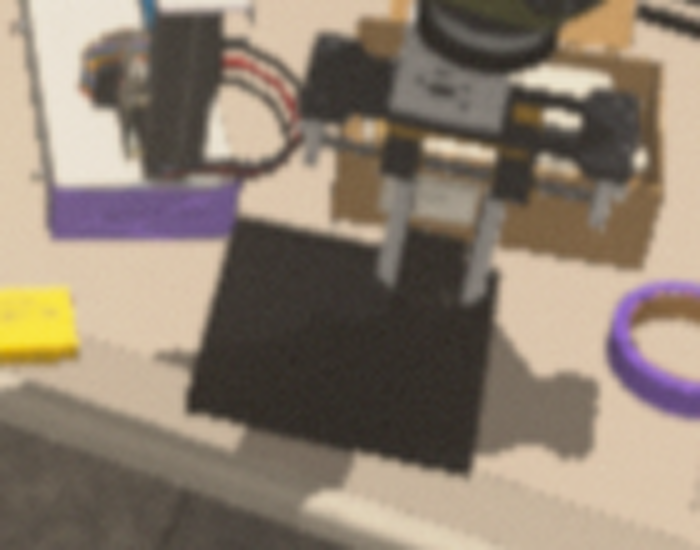

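Predicted tray corners agree with the seen ones ((235,218), (495,270), (468,470), (190,410)) within about 2 px. The tray lies perhaps 4 mm nearer the robot than assumed, which is inside the margin, so I'll lower B.

```bash
python3 -m creep '{"linear":[[-1,0,20],[-1,0,42],[-1,0,60],[-1,0,70],[-1,0,76]],"angular":[[0,0,0],[0,0,0],[0,0,0],[0,0,0],[0,0,0]],"hand":[20,20,20,20,20]}' 25 >/dev/null
python3 -m creep '{"linear":[[0,0,2],[0,0,4],[0,0,6],[0,0,7],[0,0,7]],"angular":[[0,0,0],[0,0,0],[0,0,0],[0,0,0],[0,0,0]],"hand":[20,20,20,20,20]}' 25|sed -n '2p;4p'
python3 -m creep '{"linear":[[0,0,0],[0,0,0],[0,0,0],[0,0,0],[0,0,0]],"angular":[[0,0,0],[0,0,0],[0,0,0],[0,0,0],[0,0,0]],"hand":[50,50,50,50,50]}' 20|sed -n '2p;4,5p'
python3 -m creep '{"linear":[[0,0,-15],[0,0,-40],[0,0,-75],[0,0,-110],[0,0,-140]],"angular":[[0,0,0],[0,0,0],[0,0,0],[0,0,0],[0,0,0]],"hand":[50,50,50,50,50]}' 20 >/dev/null
python3 -m creep '{"linear":[[0,-20,-25],[0,-40,-50],[0,-60,-75],[0,-80,-100],[0,-100,-110]],"angular":[[0,0,0],[0,0,0],[0,0,0],[0,0,0],[0,0,0]],"hand":[50,50,50,50,50]}' 20 >/dev/null
python3 -c "
from h import *
print(rel([.508,.1905,.27],np.radians(119.9)))"
```

```text
eef_pos: [0.4039, -0.3795, 0.0219]
ft_force: [0.3, -0.3, -2.9]
eef_pos: [0.4038, -0.3794, 0.0216]
ft_force: [0.1, 0.3, -0.5]
finger_gap: 0.536
[array([ 182.3, -449.3,    3.9]), -0.382, ('q6', np.float64(0.73), 'yaw_y', np.float64(-1.431))]
```

```bash
python3 -m creep '{"linear":[[11,-28,0],[23,-58,0],[36,-88,0],[48,-119,0],[61,-150,0]],"angular":[[0,0,0],[0,0,0],[0,0,0],[0,0,0],[0,0,0]],"hand":[50,50,50,50,50]}' 20 >/dev/null
python3 -m creep '{"linear":[[12,-30,0],[24,-60,0],[36,-90,0],[48,-120,0],[61,-150,0]],"angular":[[0,0,0],[0,0,0],[0,0,0],[0,0,0],[0,0,0]],"hand":[50,50,50,50,50]}' 20 >/dev/null
python3 -m creep '{"linear":[[12,-30,0],[24,-60,0],[36,-90,0],[48,-120,0],[60,-149,0]],"angular":[[0,0,-0.08],[0,0,-0.16],[0,0,-0.24],[0,0,-0.31],[0,0,-0.382]],"hand":[50,50,50,50,50]}' 20 >/dev/null
python3 -m creep '{"linear":[[0,0,30],[0,0,65],[0,0,100],[0,0,135],[0,0,165]],"angular":[[0,0,0],[0,0,0],[0,0,0],[0,0,0],[0,0,0]],"hand":[50,50,50,50,50]}' 20 |tail -2
python3 - <<'E'
from h import *
t=optics.camera("side")
X=proj("side",[.508,.1907,.047])[0];a=X.astype(int)
print(X,blob("side",t,(a[0]-10,a[1]-12,a[0]+10,a[1]+16),[0,0,0],[180,255,80],.04))
print(rel([.508,.1905,.0275],np.radians(119.9)))
E
```

```text
finger_gap: 0.531
grip_force: 0.0
[267.4375678  199.60975766] (array([524. , 204.5, 126.4,  67.7,  28.5]), array([264.6, 196.4]))
[array([ 4.4,  0.4, 71.5]), -0.0, ('q6', np.float64(1.34), 'yaw_y', np.float64(-1.049))]
```

```bash
python3 - <<'E'
from h import *
t=optics.camera("side").max(2)
for r in(202,206,209):print(r,t[r,248:282].tolist())
g=lambda x,y,z:np.array([.508+x*.867-y*.498,.1907+x*.498+y*.867,z])
print(proj("side",[g(-.031,.018,.047),g(-.031,-.018,.047),g(-.031,.018,.015),g(-.031,-.018,.015)]).round(1).tolist())
E
```

```text
202 [196, 196, 191, 135, 93, 103, 111, 85, 61, 57, 57, 52, 58, 57, 55, 56, 53, 61, 87, 124, 136, 136, 137, 139, 134, 136, 135, 134, 136, 136, 137, 140, 137, 127]
206 [193, 184, 184, 130, 86, 94, 100, 77, 59, 55, 52, 54, 55, 56, 54, 53, 57, 71, 108, 131, 135, 137, 138, 138, 139, 138, 138, 137, 138, 138, 136, 139, 138, 132]
209 [196, 186, 164, 117, 88, 102, 117, 103, 80, 70, 67, 71, 68, 69, 67, 69, 72, 96, 127, 138, 136, 136, 135, 137, 138, 138, 140, 140, 140, 141, 142, 141, 141, 138]
[[262.2, 205.4], [272.8, 205.0], [262.7, 212.6], [273.1, 212.2]]
```

A has shifted: its front face is now at columns 255–265, against about 263–273 before, so it was knocked. I'll back off and measure again.

```bash
python3 -m creep '{"linear":[[0,0,-35],[0,30,-70],[0,65,-90],[0,100,-90],[-10,135,-90]],"angular":[[0,0,0],[0,0,0],[0,0,0],[0,0,0],[0,0,0]],"hand":[50,50,50,50,50]}' 20 >/dev/null
python3 -m creep '{"linear":[[-30,20,0],[-60,40,0],[-90,60,0],[-110,80,0],[-120,90,0]],"angular":[[0,0,0],[0,0,0],[0,0,0],[0,0,0],[0,0,0]],"hand":[50,50,50,50,50]}' 20 |sed -n 2p
python3 - <<'E'
from h import *
s=optics.camera("side");t=optics.camera("top")
a=cv2.resize(s[160:230,235:335],(700,490),interpolation=2);b=cv2.resize(t[140:220,225:345],(700,466),interpolation=2)
cv2.imwrite("pics/k10.png",cv2.resize(np.vstack([a,b]),(0,0),fx=.62,fy=.62)[:,:,::-1])
E
```

```text
eef_pos: [0.5063, -0.0728, 0.1992]
```

View pics/k10.png

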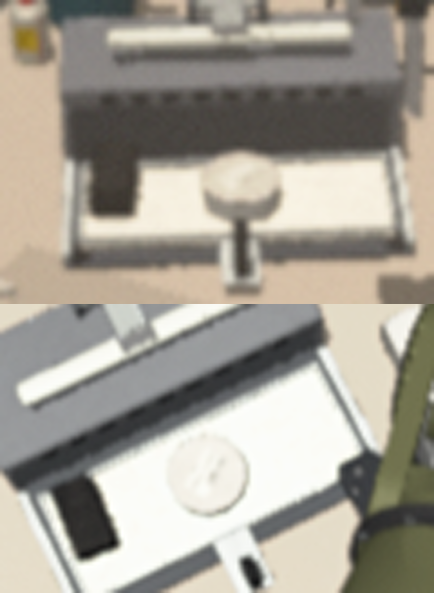

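A now lies further left on the sled (lower panel (85,515), still inside the rim and near the left wall). The tin is unmoved at (208,475). I'll measure A from the top view.

```bash
python3 - <<'E'
from h import *
t=optics.camera("top");s=optics.camera("side")
for v in(60,75,90):print(blob("top",t,(236,184,260,212),[0,0,0],[180,255,v],.047))
p=lambda l:np.array(l)/[3.617,3.617]
P=ray("top",np.array([(55,483),(92,475),(118,548),(82,557)])/3.617+[225,140-303.8/3.617],.047)[:,:2]*1000
print(P.round().tolist(),P.mean(0))
F=np.array([470.3,81.4]);xh=np.array([.867,.498]);yh=np.array([-.498,.867]);S=F+88*xh;print("sled",S,"A local",((P-S)@np.c_[xh,yh]).round(1).tolist())
print("tin",blob("top",t,(265,170,300,206),[0,0,150],[180,255,237],.04), ray("top",[[208/3.617+225,140+(475-303.8)/3.617]],.04))
# side check
f=np.array([(93,213),(136,213)])/(.62*7)+[235,160];print("side front bottom",((ray("side",f,.015)[:,:2]*1000-S)@np.c_[xh,yh]).round(1))
E
```

```text
(array([510.3, 214.1,  61.8,  30.5,  26.1]), array([248. , 198.7]))
(array([511.2, 214. ,  63.6,  31.9,  26.6]), array([247.9, 198.5]))
(array([511.4, 214.6,  64.8,  32.7,  26.1]), array([247.7, 198.3]))
[[535.0, 239.0], [543.0, 210.0], [486.0, 185.0], [477.0, 212.0]] [510.20034217 211.29789735]
sled [546.596 125.224] A local [[46.5, 104.0], [39.2, 75.0], [-23.3, 81.8], [-17.1, 110.1]]
tin (array([539. , 106.7,  61.8,  31.1, -40.8]), array([287., 192.])) [[0.54968681 0.11852499 0.04      ]]
side front bottom [[-11.  115.6]
 [-13.2  81.3]]
```

```bash
python3 -c "
from h import *
print(rel([.5096,.2155,.15],np.radians(116.5)))"
```

```text
[array([ 144. , -246.6,   48. ]), 0.059, ('q6', np.float64(0.84), 'yaw_y', np.float64(-1.05))]
```

```bash
python3 -m creep '{"linear":[[12,-24,0],[27,-49,0],[42,-74,0],[57,-99,0],[72,-123,0]],"angular":[[0,0,0],[0,0,0],[0,0,0],[0,0,0],[0,0,0]],"hand":[52,52,52,52,52]}' 20 >/dev/null
python3 -m creep '{"linear":[[14,-24,0],[28,-49,0],[42,-74,10],[57,-99,25],[72,-123,48]],"angular":[[0,0,0.01],[0,0,0.02],[0,0,0.03],[0,0,0.04],[0,0,0.06]],"hand":[52,52,52,52,52]}' 20 >/dev/null
python3 -m creep '{"linear":[[0,0,20],[0,0,40],[0,0,60],[0,0,75],[0,0,85]],"angular":[[0,0,0],[0,0,0],[0,0,0],[0,0,0],[0,0,0]],"hand":[52,52,52,52,52]}' 20 |sed -n '2p;5p'
python3 - <<'E'
from h import *
print(rel([.5096,.2155,.029],np.radians(116.5)))
t=optics.camera("side").max(2)
for r in(198,202,206):print(r,t[r,242:285].tolist())
E
```

```text
eef_pos: [0.5085, 0.2161, 0.0624]
finger_gap: 0.554
[array([ 0.8,  1.1, 33.4]), 0.001, ('q6', np.float64(1.44), 'yaw_y', np.float64(-1.107))]
198 [197, 198, 197, 196, 197, 193, 189, 163, 127, 112, 94, 92, 100, 88, 64, 55, 55, 56, 51, 55, 54, 56, 52, 58, 80, 113, 118, 122, 123, 121, 122, 124, 124, 124, 124, 125, 125, 128, 127, 123, 117, 116, 120]
202 [198, 197, 180, 137, 113, 111, 112, 110, 114, 105, 83, 94, 106, 82, 60, 57, 53, 55, 54, 55, 54, 55, 53, 59, 85, 123, 134, 135, 137, 136, 134, 133, 135, 133, 134, 134, 139, 138, 137, 125, 118, 118, 118]
206 [197, 183, 151, 117, 112, 111, 107, 107, 112, 101, 81, 91, 102, 80, 55, 54, 54, 52, 54, 54, 51, 53, 59, 72, 107, 130, 135, 134, 135, 136, 137, 137, 137, 135, 136, 134, 138, 138, 135, 133, 118, 118, 120]
```

```bash
python3 -m creep '{"linear":[[0,0,6],[1,1,11],[1,1,14],[1,1,16],[1,1,18]],"angular":[[0,0,0],[0,0,0],[0,0,0],[0,0,0],[0,0,0]],"hand":[52,52,52,52,52]}' 20 |sed -n '2p;4p'
python3 -m creep '{"linear":[[0,0,4],[0,0,8],[0,0,11],[0,0,14],[0,0,14]],"angular":[[0,0,0],[0,0,0],[0,0,0],[0,0,0],[0,0,0]],"hand":[52,52,52,52,52]}' 20 |sed -n '2p;4p'
python3 -m creep '{"linear":[[0,0,0],[0,0,0],[0,0,0],[0,0,0],[0,0,0]],"angular":[[0,0,0],[0,0,0],[0,0,0],[0,0,0],[0,0,0]],"hand":[40,30,20,20,20]}' 25|sed -n '2p;4,6p'
python3 -m creep '{"linear":[[0,0,0],[0,0,0],[0,0,0],[0,0,0],[0,0,0]],"angular":[[0,0,0],[0,0,0],[0,0,0],[0,0,0],[0,0,0]],"hand":[20,20,20,20,20]}' 25|sed -n '2p;4,6p'
```

```text
eef_pos: [0.5107, 0.2145, 0.0457]
ft_force: [-0.5, 0.2, -0.4]
eef_pos: [0.5102, 0.2143, 0.0308]
ft_force: [-1.2, 0.0, 0.2]
eef_pos: [0.5105, 0.2145, 0.0316]
ft_force: [0.4, 0.4, 0.8]
finger_gap: 0.378
grip_force: 25.0
eef_pos: [0.5106, 0.2145, 0.0316]
ft_force: [-1.4, 1.2, 3.1]
finger_gap: 0.38
grip_force: 25.0
```

```bash
python3 -m creep '{"linear":[[0,0,-10],[0,0,-30],[0,0,-65],[0,0,-100],[0,0,-130]],"angular":[[0,0,0],[0,0,0],[0,0,0],[0,0,0],[0,0,0]],"hand":[20,20,20,20,20]}' 25 |tail -2
python3 -m creep '{"linear":[[-15,15,-25],[-30,35,-50],[-40,60,-75],[-50,85,-100],[-60,110,-110]],"angular":[[0,0,0],[0,0,0],[0,0,0],[0,0,0],[0,0,0]],"hand":[20,20,20,20,20]}' 25 |tail -2
python3 -c "
from h import *
print(rel([.3935,-.304,.26],np.radians(98)))"
```

```text
finger_gap: 0.383
grip_force: 25.0
finger_gap: 0.376
grip_force: 25.0
[array([-275.5,  300.7,   14.9]), 0.322, ('q6', np.float64(1.21), 'yaw_y', np.float64(-1.109))]
```

```bash
python3 -m creep '{"linear":[[-16,18,0],[-35,38,0],[-54,59,0],[-73,80,0],[-92,100,0]],"angular":[[0,0,0],[0,0,0],[0,0,0],[0,0,0],[0,0,0]],"hand":[20,20,20,20,20]}' 25 >/dev/null
python3 -m creep '{"linear":[[-18,20,0],[-36,40,0],[-55,60,0],[-73,80,0],[-92,100,0]],"angular":[[0,0,0],[0,0,0],[0,0,0],[0,0,0],[0,0,0]],"hand":[20,20,20,20,20]}' 25 >/dev/null
python3 -m creep '{"linear":[[-18,20,0],[-36,40,0],[-55,60,0],[-73,80,0],[-92,101,0]],"angular":[[0,0,0.07],[0,0,0.14],[0,0,0.2],[0,0,0.26],[0,0,0.322]],"hand":[20,20,20,20,20]}' 25 >/dev/null
python3 -m creep '{"linear":[[0,0,30],[0,0,65],[0,0,100],[0,0,135],[0,0,165]],"angular":[[0,0,0],[0,0,0],[0,0,0],[0,0,0],[0,0,0]],"hand":[20,20,20,20,20]}' 25|sed -n '2p;4,5p'
python3 - <<'E'
from h import *
print(rel([.3935,-.304,.021],np.radians(98)))
E
```

```text
eef_pos: [0.3921, -0.3029, 0.1048]
ft_force: [-0.3, 0.0, -2.3]
finger_gap: 0.381
[array([ 1.3,  1.4, 83.8]), -0.0, ('q6', np.float64(0.7), 'yaw_y', np.float64(-1.431))]
```

```bash
python3 -m creep '{"linear":[[1,1,20],[1,1,42],[1,1,60],[1,1,70],[1,1,76]],"angular":[[0,0,0],[0,0,0],[0,0,0],[0,0,0],[0,0,0]],"hand":[20,20,20,20,20]}' 25 >/dev/null
python3 -m creep '{"linear":[[0,0,2],[0,0,4],[0,0,6],[0,0,8],[0,0,8]],"angular":[[0,0,0],[0,0,0],[0,0,0],[0,0,0],[0,0,0]],"hand":[20,20,20,20,20]}' 25|sed -n '2p;4p'
python3 -m creep '{"linear":[[0,0,0],[0,0,0],[0,0,0],[0,0,0],[0,0,0]],"angular":[[0,0,0],[0,0,0],[0,0,0],[0,0,0],[0,0,0]],"hand":[50,50,50,50,50]}' 20|sed -n '2p;4,5p'
python3 -m creep '{"linear":[[0,0,-15],[0,0,-40],[0,0,-75],[0,0,-110],[0,0,-140]],"angular":[[0,0,0],[0,0,0],[0,0,0],[0,0,0],[0,0,0]],"hand":[50,50,50,50,50]}' 20 >/dev/null
python3 -m creep '{"linear":[[0,-20,-25],[0,-40,-50],[0,-60,-75],[0,-80,-100],[0,-100,-110]],"angular":[[0,0,0],[0,0,0],[0,0,0],[0,0,0],[0,0,0]],"hand":[80,88,88,88,88]}' 20 >/dev/null
python3 - <<'E'
from h import *
print(rel([.545,.122,.27],np.radians(119.9)))
t=optics.camera("top");s=optics.camera("side")
# tin: find its outline on the white sled in the side view by hue/edges: print crop row profile through it
m=cv2.Canny(t[170:206,262:302],40,110);c=cv2.HoughCircles(cv2.cvtColor(t,cv2.COLOR_RGB2GRAY)[165:211,257:307],cv2.HOUGH_GRADIENT,1,30,param1=80,param2=8,minRadius=9,maxRadius=15)
print(c); c=c[0,0]; print(ray("top",[c[0]+257,c[1]+165],.04))
E
```

```text
eef_pos: [0.394, -0.3042, 0.0227]
ft_force: [0.2, 0.8, -1.4]
eef_pos: [0.394, -0.3041, 0.0226]
ft_force: [0.3, -0.7, 0.1]
finger_gap: 0.532
[array([ 208.6, -300.4,    5.5]), -0.382, ('q6', np.float64(0.85), 'yaw_y', np.float64(-1.431))]
[[[25.5 21.5 11.3]]]
[[0.55214411 0.1187096  0.04      ]]
```

```bash
python3 -m creep '{"linear":[[12,-18,0],[26,-38,0],[40,-58,0],[55,-79,0],[69,-100,0]],"angular":[[0,0,0],[0,0,0],[0,0,0],[0,0,0],[0,0,0]],"hand":[88,88,88,88,88]}' 15 >/dev/null
python3 -m creep '{"linear":[[14,-20,0],[28,-40,0],[42,-60,0],[56,-80,0],[70,-100,0]],"angular":[[0,0,0],[0,0,0],[0,0,0],[0,0,0],[0,0,0]],"hand":[88,88,88,88,88]}' 15 >/dev/null
python3 -m creep '{"linear":[[14,-20,0],[28,-40,0],[42,-60,0],[56,-80,0],[70,-100,0]],"angular":[[0,0,-0.08],[0,0,-0.16],[0,0,-0.24],[0,0,-0.31],[0,0,-0.382]],"hand":[88,88,88,88,88]}' 15 >/dev/null
python3 -m creep '{"linear":[[0,0,35],[0,0,75],[0,0,115],[0,0,155],[0,0,190]],"angular":[[0,0,0],[0,0,0],[0,0,0],[0,0,0],[0,0,0]],"hand":[88,88,88,88,88]}' 15 >/dev/null
python3 - <<'E'
from h import *
print(rel([.547,.121,.024],np.radians(119.9)))
E
```

```text
[array([ 2.7,  0.9, 55. ]), -0.0, ('q6', np.float64(1.2), 'yaw_y', np.float64(-1.049))]
```

```bash
python3 -m creep '{"linear":[[1,0,14],[1,1,28],[1,1,40],[1,1,48],[1,1,54]],"angular":[[0,0,0],[0,0,0],[0,0,0],[0,0,0],[0,0,0]],"hand":[88,88,88,88,88]}' 15 |sed -n '2p;4p'
python3 -m creep '{"linear":[[0,0,0],[0,0,0],[0,0,0],[0,0,0],[0,0,0]],"angular":[[0,0,0],[0,0,0],[0,0,0],[0,0,0],[0,0,0]],"hand":[50,50,50,50,50]}' 15 |sed -n '2p;4,6p'
python3 -m creep '{"linear":[[0,0,0],[0,0,0],[0,0,0],[0,0,0],[0,0,0]],"angular":[[0,0,0],[0,0,0],[0,0,0],[0,0,0],[0,0,0]],"hand":[50,50,50,50,50]}' 15 |sed -n '2p;4,6p'
python3 -m creep '{"linear":[[0,0,-10],[0,0,-30],[0,0,-65],[0,0,-100],[0,0,-130]],"angular":[[0,0,0],[0,0,0],[0,0,0],[0,0,0],[0,0,0]],"hand":[50,50,50,50,50]}' 15 |tail -2
python3 -m creep '{"linear":[[-20,10,-25],[-40,20,-50],[-60,30,-75],[-80,40,-100],[-100,50,-120]],"angular":[[0,0,0],[0,0,0],[0,0,0],[0,0,0],[0,0,0]],"hand":[50,50,50,50,50]}' 15|tail -2
python3 -c "
from h import *
print(rel([.478,-.354,.28],np.radians(98)))"
```

```text
eef_pos: [0.5464, 0.1205, 0.0273]
ft_force: [0.4, 0.1, -0.3]
eef_pos: [0.5469, 0.1209, 0.0292]
ft_force: [-0.5, 0.0, 3.0]
finger_gap: 0.671
grip_force: 15.0
eef_pos: [0.5469, 0.1209, 0.0291]
ft_force: [-1.2, -0.1, 6.3]
finger_gap: 0.669
grip_force: 15.0
finger_gap: 0.674
grip_force: 15.0
finger_gap: 0.671
grip_force: 15.0
[array([-195. ,  327.2,    0.9]), 0.382, ('q6', np.float64(1.03), 'yaw_y', np.float64(-1.049))]
```

```bash
python3 -m creep '{"linear":[[-12,18,0],[-26,42,0],[-39,66,0],[-52,88,0],[-65,109,0]],"angular":[[0,0,0],[0,0,0],[0,0,0],[0,0,0],[0,0,0]],"hand":[50,50,50,50,50]}' 15 >/dev/null
python3 -m creep '{"linear":[[-13,22,0],[-26,44,0],[-39,66,0],[-52,88,0],[-65,110,0]],"angular":[[0,0,0],[0,0,0],[0,0,0],[0,0,0],[0,0,0]],"hand":[50,50,50,50,50]}' 15 >/dev/null
python3 -m creep '{"linear":[[-13,22,0],[-26,44,0],[-39,66,0],[-52,88,0],[-66,111,0]],"angular":[[0,0,0.08],[0,0,0.16],[0,0,0.24],[0,0,0.31],[0,0,0.382]],"hand":[50,50,50,50,50]}' 15 >/dev/null
python3 -m creep '{"linear":[[0,0,30],[0,0,60],[0,0,90],[0,0,120],[0,0,140]],"angular":[[0,0,0],[0,0,0],[0,0,0],[0,0,0],[0,0,0]],"hand":[50,50,50,50,50]}' 15|sed -n '2p;4,5p'
python3 - <<'E'
from h import *
print(rel([.4775,-.357,.0185],np.radians(98)))
E
```

```text
eef_pos: [0.4784, -0.3555, 0.1361]
ft_force: [-0.1, -0.1, -0.6]
finger_gap: 0.672
[array([ -0.9,   1.6, 117.6]), 0.0, ('q6', np.float64(0.73), 'yaw_y', np.float64(-1.431))]
```

```bash
python3 -m creep '{"linear":[[-1,1,25],[-1,1,50],[-1,1,75],[-1,1,92],[-1,1,104]],"angular":[[0,0,0],[0,0,0],[0,0,0],[0,0,0],[0,0,0]],"hand":[50,50,50,50,50]}' 15 |sed -n '2p;4p'
python3 -m creep '{"linear":[[0,0,4],[0,0,8],[0,0,11],[0,0,13],[0,0,13]],"angular":[[0,0,0],[0,0,0],[0,0,0],[0,0,0],[0,0,0]],"hand":[50,50,50,50,50]}' 15|sed -n '2p;4p'
python3 -m creep '{"linear":[[0,0,0],[0,0,0],[0,0,0],[0,0,0],[0,0,0]],"angular":[[0,0,0],[0,0,0],[0,0,0],[0,0,0],[0,0,0]],"hand":[72,72,72,72,72]}' 20|sed -n '2p;4,5p'
python3 -m creep '{"linear":[[0,0,-15],[0,0,-40],[0,0,-75],[0,0,-110],[0,0,-140]],"angular":[[0,0,0],[0,0,0],[0,0,0],[0,0,0],[0,0,0]],"hand":[72,72,72,72,72]}' 20 >/dev/null
python3 -m creep '{"linear":[[0,-5,-35],[0,-10,-70],[0,-40,-90],[0,-75,-100],[0,-110,-100]],"angular":[[0,0,0],[0,0,0],[0,0,0],[0,0,0],[0,0,0]],"hand":[72,72,72,72,72]}' 20 |sed -n '1,2p'
python3 -m creep '{"linear":[[0,-35,0],[0,-70,0],[0,-105,0],[0,-140,0],[0,-175,0]],"angular":[[0,0,0],[0,0,0],[0,0,0],[0,0,0],[0,0,0]],"hand":[72,72,72,72,72]}' 20 |sed -n '1,2p'
python3 - <<'E'
from h import *
s=optics.camera("side");t=optics.camera("top")
# verification by numbers: tray outline and the parts inside it
for n,im in(("top",t),("side",s)):
    X=proj(n,[.435,-.335,.01])[0].astype(int);hs=cv2.cvtColor(im,cv2.COLOR_RGB2HSV)
    m=cv2.inRange(hs[X[1]-30:X[1]+30,X[0]-30:X[0]+30],np.array([0,0,140]),np.array([180,60,255]))
    k,l,st,ce=cv2.connectedComponentsWithStats(m)
    for i in range(1,k):
        if st[i,4]>40:print(n,st[i],ray(n,ce[i]+X-30,.025).round(3))
E
```

```text
eef_pos: [0.4779, -0.3568, 0.033]
ft_force: [0.4, -0.2, 0.4]
eef_pos: [0.4786, -0.3575, 0.0218]
ft_force: [-0.1, 0.3, 0.0]
eef_pos: [0.4785, -0.3574, 0.0216]
ft_force: [-0.1, 0.1, -0.1]
finger_gap: 0.766
time: 54.27
eef_pos: [0.4632, -0.2478, 0.264]
time: 54.68
eef_pos: [0.4381, -0.0736, 0.2616]
top [ 30   2  22  23 407] [[ 0.485 -0.36   0.025]]
top [  0  25   5  35 103] [[ 0.383 -0.248  0.025]]
top [37 57 23  3 43] [[ 0.357 -0.387  0.025]]
side [  8   0  52  29 531] [[ 0.495 -0.329  0.025]]
side [ 37   0  20   9 122] [[ 0.558 -0.349  0.025]]
side [ 0 12  6 22 80] [[ 0.425 -0.243  0.025]]
side [  0  30  60  30 440] [[ 0.323 -0.35   0.025]]
```

```bash
python3 - <<'E'
from h import *
t=optics.camera("top");g=lambda a,b,z:[.436+a*.990-b*.139,-.336+a*.139+b*.99,z]
v=t.max(2).astype(np.float32)
for z in(.036,.004):
  print("z",z)
  for a in range(100,-101,-10):
    P=proj("top",[g(a/1000,b/1000,z) for b in range(100,-101,-10)]).astype(np.float32)
    print(a,cv2.remap(v,P[:,0].reshape(1,-1),P[:,1].reshape(1,-1),1)[0].astype(int).tolist())
E
```

```text
z 0.036
100 [61, 236, 241, 234, 205, 92, 92, 125, 225, 223, 224, 224, 224, 224, 223, 222, 223, 223, 222, 223, 222]
90 [78, 230, 187, 224, 223, 78, 77, 208, 224, 223, 224, 224, 223, 224, 224, 223, 223, 223, 222, 222, 222]
80 [62, 192, 97, 87, 56, 44, 70, 82, 87, 75, 75, 82, 72, 83, 77, 69, 61, 68, 215, 222, 223]
70 [61, 85, 46, 39, 38, 37, 38, 38, 37, 37, 35, 160, 236, 239, 214, 85, 35, 30, 216, 222, 223]
60 [125, 79, 39, 40, 38, 38, 37, 37, 37, 37, 146, 238, 238, 243, 241, 235, 48, 29, 214, 223, 222]
50 [224, 90, 39, 39, 40, 40, 39, 37, 37, 49, 232, 237, 245, 243, 239, 239, 117, 30, 216, 223, 223]
40 [225, 63, 39, 39, 39, 39, 39, 38, 38, 64, 237, 244, 242, 220, 238, 240, 113, 26, 213, 223, 223]
30 [224, 97, 40, 39, 39, 38, 39, 38, 38, 54, 211, 238, 248, 237, 238, 240, 53, 31, 212, 223, 223]
20 [224, 83, 40, 39, 38, 39, 38, 39, 39, 38, 93, 228, 239, 239, 237, 120, 36, 30, 212, 223, 222]
10 [224, 95, 38, 40, 39, 39, 39, 39, 39, 39, 37, 55, 94, 99, 55, 36, 36, 30, 207, 222, 223]
0 [225, 74, 40, 39, 40, 36, 37, 39, 38, 39, 38, 38, 37, 37, 38, 37, 36, 29, 214, 223, 223]
-10 [224, 99, 41, 
[... 2297 characters left out ...]
32, 194, 223]
-40 [224, 224, 43, 40, 40, 29, 46, 49, 45, 38, 39, 39, 37, 20, 47, 47, 45, 36, 34, 175, 223]
-50 [213, 216, 44, 41, 40, 25, 49, 46, 45, 40, 40, 38, 38, 27, 50, 46, 46, 37, 34, 201, 223]
-60 [209, 209, 50, 41, 41, 20, 43, 44, 43, 38, 40, 40, 39, 15, 52, 48, 45, 37, 35, 182, 223]
-70 [208, 210, 45, 42, 40, 41, 41, 40, 40, 39, 38, 39, 39, 34, 35, 33, 34, 38, 34, 203, 222]
-80 [209, 209, 70, 76, 79, 64, 76, 70, 72, 78, 69, 73, 67, 99, 75, 66, 107, 83, 68, 187, 207]
-90 [209, 210, 210, 209, 210, 211, 225, 224, 225, 225, 224, 225, 216, 209, 209, 209, 208, 208, 208, 207, 206]
-100 [226, 196, 204, 215, 212, 213, 225, 225, 225, 224, 224, 224, 212, 208, 207, 208, 208, 208, 208, 207, 208]
```

All three parts lie clear of the tray walls, the sled is out and the robot is clear, so I'm handing in.

```bash
python3 -c "
from cell import order
print(order.sign_off())"
```

```text
the job is handed in; nothing more can be done
None
```

The job is handed in at about 55 s: both adapters and the tin went through the neutraliser, the bar was pressed about 8 of its 9 mm at its middle, and all three parts now lie inside the tray by the last top-camera reading, with the sled drawn out again; adapter A was knocked aside on the sled mid-run and re-located before I moved it, I saw no bystander disturbed but did not re-check them at the end, and the sign-off returned no verdict.

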